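# Touch off a block on its magnetic plate at three points, then set the pin in its bore

## Robot

A 6-joint arm with a two-finger parallel gripper is mounted at the origin on a cart in front of the work surface, level with it; the furniture and walls round the work are solid. World frame = base frame: x ahead of the robot, y to its left, z up, the work surface at z = 0. Lengths are in m, angles in degrees, forces in N, time in s.
With the tool pointing down it reaches from about 0.25 to 0.725 m from the base axis. Payload 9.7 kg.
Tool frame: the origin (TCP) lies at the centre of the arm's flange, where the gripper is bolted on; the fingertips stand 173 mm ahead of it and the grasp point (between the pads) lies bot.grip_depth ahead of it (bot.grip_depth is the distance from the TCP to the grasp point, in m); z points along the fingers, y is the direction in which the jaws open and shut (so a half turn about z gives the same grasp; the last joint's range is limited). The gripper opens to 85 mm and grips with 20 to 120 N. Pads are 22 mm wide; open, the fingers measure 114 mm over their backs; the gripper's body (76 mm by 85 mm) begins 54 mm behind the grasp point. The pads swing forward as they close: fully open they stand 13 mm farther back than shut.
Start: joints at [-65.031, 4.979, 10.078, 95.1, 0, 90], TCP at [0.232, -0.499, 0.405] pointing down, gripper open.
Joint ranges: [-179.16, 179.16], [-48.56, 103.87], [-65.8, 70.77], [-126.05, 130.52], [-82.76, 87.17], [-180, 180]. Speed limits (degrees/s): [127.2, 127.2, 147.25, 180, 180, 180].

## Interface

Orientations are given as [roll, pitch, yaw] about the fixed x, y, z axes, in that order (R = Rz(yaw) Ry(pitch) Rx(roll)).
In Python, from workcell import status, viewer, bot gives the robot as it stands. The module is installed in compiled form; this text tells all that it offers.
- The arm moves only by the tool move_arm, never from a script. Its argument "commands" is a list of rows, each an object with "claw": the gripper's target within -1 to 1 (fully open at 1, half-way at 0, shut at -1); "travel": the shift along the tool's x, y, z in cm, a list of three; "turn": the turn about the tool's z in degrees. A call has 1 to 5 rows; each row shifts and turns the commanded pose from where the row before left it, along the tool's axes as they then stand; what a row does not reach is not made up. A row lasts 1/12 s, in which the tool goes at most 41.7 mm and 7.16 degrees, less where a joint would pass 70% of its speed; a pose out of reach is approached as far as the arm can. A call is refused whole if a number of a shift passes 4.17 or a number of a turn 7.16, either way. A call with a gripper value outside its range is refused whole. The fingers move at their own pace and stop on an object; "squeeze" is the grip in N (left out, the last holds). Time passes only in rows, so rows that do not move let the fingers close. It gives the time, the measured TCP pose, the force and the opening at its end, in the units of the state.
- status.get_obs(): the state, without advancing time (a new reading comes with each control period).
- viewer.camera(name): name is "scene" or "side" or "wrist"; returns the picture (400x640x3 uint8, blue, green, red); there is no depth.
- viewer.camera_params(name): a dict with "camera_matrix" (3x3 intrinsics, pixels), "D" ([k1, k2, p1, p2, k3] as OpenCV has them; the pictures are not rectified), "xyz" and "rotation" of the camera in the world. Camera axes: x right, y up, looking along -z (the intrinsics and any distortion apply to the point x, -y, -z); pixel columns grow to the right and rows downward; lengths in m; the calibration is good to about 2 mm. A picture is of the moment at which its call begins: read the wrist's pose just before it. camera_params takes no time and is no camera call; for the wrist camera it gives the pose at the moment of the call.
- bot.job_done(): hands the job in, once; it reports no verdict.
The state is a dict: "time": time; "q": joint angles; "qd": joint speeds; "joint_efforts": joint torques, N m; "ee_pos": TCP position; "tcp_rot": TCP orientation; "wrist_force": force on the tool from outside, world axes, zero at the start; "torque": the same for the moment, N m; "opening": finger opening in m.
Only numpy, scipy, OpenCV 4.12 (cv2) and the standard library are available. Lean on these libraries where they do the work, as an engineer would, in place of code of your own. Each camera call takes 0.05 s, during which the arm holds its last target.

## Task

Take the orange-handled pin from its stand and touch off the metal block on the dark holding plate with the side of the pin's steel end, held upright, at its three red dots: first the left dot on the long face towards you, then the right dot on that face, then the dot on the left end; rest lightly and steadily against each for about a second. Then lower the pin gently into the block's bore until its handle sits fully home on the block, and let go. Never press the pin hard on the block or its plate (past about 25 N), touch the block with nothing but the pin, and leave the jar, the small bottle and the rubber stopper behind it where they are.

Things in the scene. Friction and masses are not known exactly. Their poses are not given: they have to be found in the camera images.
- pin: Loose touch-off pin, about 0.09 kg, upright in the stand: round steel shank 12 mm in diameter, 36 mm long, and above it a square orange handle 20 x 20 x 42 mm (78 mm in all). Origin: centre of the shank's lower end; z up along the pin, x and y square to the handle's flats. Grip the handle across two opposite flats. It has about 1 mm of play in the stand.
- shoulder (a point): Centre of the underside of the pin's orange handle, 36 mm above the pin's origin; this face comes to rest on the block.
- stand: Fixed grey plastic stand, base 56 x 64 x 8 mm with a 36 x 36 mm post, top 50 mm above the worktop; the pin's shank hangs in its hole and the handle's underside rests on its top. Origin: centre of its underside, z up.
- fixture: Fixed dark holding plate 120 (x) x 160 (y) x 12 mm. Origin: centre of its underside; z up, at yaw 0 x away from the robot, y left (yaw within 0.3 rad). It firmly holds a rigid metal block, 40 mm tall (top at z 52), nominally filling x -20..40, y -60..45 mm here; truly it sits up to 6 mm off either way in x and in y and is turned by up to 0.05 rad. The block is not tracked.
- dot_left (a point): Nominal place (fixture's frame -20, 25, 37 mm) of the left red dot on the block's long face towards the robot, 15 mm below its top; the real dot is off as the block is. Touching, the centre of the pin's lower end must be within 22 mm of this point seen from above, and 3 to 36 mm below the block's top; a push of 1 to 10 N counts, steady for 0.5 s.
- dot_right (a point): Nominal place of the right red dot on the same face; in the fixture's frame (-20, -45, 37) mm. Same rule.
- dot_end (a point): Nominal place of the red dot on the block's left end; in the fixture's frame (10, 45, 37) mm. Same rule.
- bore (a point): Nominal centre of the mouth of the block's upright bore, in its top; in the fixture's frame (5, 10, 52) mm. The real bore is off as the block is: its axis lies exactly 25 mm behind the block's long face and 35 mm from its left end. 13.2 mm in diameter with a 1.5 mm chamfer, 40 mm deep.
- jar: Sample jar with a teal lid, 59 mm in diameter, 65 mm tall, at the far right. Bystander; origin at its underside.
- drops: Small amber bottle with a white cap, 40 mm in diameter, 78 mm tall, behind the fixture. Bystander; origin at its underside.
- stopper_b: Dark rubber stopper, 33 mm in diameter, 27 mm tall, behind the fixture to the left. Bystander; origin at its underside.
Mind the look-alikes: they are no part of the job. What is shaped like the pin but turquoise is not meant.

How it is judged (in metres and radians):
On the way, in this order (a step that is already met when the one before it is completed fails the run):
1. the pin rests lightly (1 to 10 N) against the block at the left dot of the long face, for half a second (contact force between pin and fixture between 1 and 10 N and horizontal distance between pin and dot_left below 0.022 m and z of pin in the frame of fixture between 0.016 and 0.049 m), for 0.5 s.
2. then likewise at the right dot of the long face (contact force between pin and fixture between 1 and 10 N and horizontal distance between pin and dot_right below 0.022 m and z of pin in the frame of fixture between 0.016 and 0.049 m), for 0.5 s.
3. then likewise at the dot on the left end (contact force between pin and fixture between 1 and 10 N and horizontal distance between pin and dot_end below 0.022 m and z of pin in the frame of fixture between 0.016 and 0.049 m), for 0.5 s.
4. the pin stands fully home in the bore (horizontal distance between shoulder and bore below 0.012 m and z of shoulder in the frame of fixture between 0.05 and 0.0535 m and angle between pin's own z axis and vertical below 0.06 rad), for 0.2 s.
At the end, for the whole second after the job is handed in: The pin stands upright in the block's bore (tilt under 0.06 rad), its handle's underside on the block's top (50 to 53.5 mm above the plate's underside) and within 12 mm of the bore's nominal centre, as only the bore allows, at rest and released (all of step 4 and linear speed of pin below 0.02 m/s and contact force between the fingers and pin below 0.1 N); the robot touches nothing.
It fails at once if the pin is pressed on the block or its fixture with more than 25 N (contact force between pin and fixture above 25 N).
It fails at once if the robot itself pushes on the fixture (over 5 N) (contact force between any of the fingers, the arm and fixture above 5 N).
It fails at once if the jar, the small bottle or the stopper is moved by more than 15 mm (distance of any of jar, drops, stopper_b from where it was at the start of the episode above 0.015 m).
It also fails if it takes over 72 s, if anything falls off the work surface, if the arm or the gripper's body presses on something with over 40 N, if the wrist force passes 120 N, or if a joint passes its speed limit or range.

## Working session

There is one attempt and no reset: what is moved stays moved. The work goes in short steps, Python scripts to look and compute and a tool call to move; the robot and the scene stay as the last step left them, time stands still between calls to the robot, and variables do not carry over. Pictures are saved under pics/ and viewed, and the job is handed in when it is done.

Besides the shell and the picture viewer there is one more tool, called after "Request:" as name(argument=value, ...), one argument or row to a line, values as JSON. move_arm: Moves the arm, as the interface text tells. Its arguments: {"type":"object","properties":{"commands":{"type":"array"},"squeeze":{"type":"number"}},"required":["commands"]}

```bash
mkdir -p pics; python3 - <<'E'
from workcell import status, viewer, bot
import cv2
print(status.get_obs()); print(bot.grip_depth)
for n in ["scene","side","wrist"]:
    p=viewer.camera_params(n); print(n,p)
    cv2.imwrite(f"pics/{n}0.png",viewer.camera(n))
E
```

```text
{'time': 0.0, 'q': array([-6.50293139e+01,  5.01062863e+00,  1.00323004e+01,  9.51003443e+01,
        1.61112948e-03,  9.00014682e+01]), 'qd': array([0.04443131, 0.02914304, 0.05815827, 0.13729744, 0.01269364,
       0.07155686]), 'joint_efforts': array([ 1.61461362e-04, -5.20385957e+01,  4.64805937e+01,  1.62647269e-02,
        7.41337999e-05, -6.46389012e-06]), 'ee_pos': array([ 0.23218324, -0.49857696,  0.40396815]), 'tcp_rot': array([-1.79921327e+02, -1.60911205e-03,  2.49692158e+01]), 'wrist_force': array([0.26207251, 0.0110199 , 0.36058351]), 'torque': array([ 0.00601674, -0.06319897,  0.02337299]), 'opening': 0.08535492837872377}
0.1547
scene {'camera_matrix': array([[457.40636811,   0.        , 324.90803566],
       [  0.        , 457.40636811, 193.28130817],
       [  0.        ,   0.        ,   1.        ]]), 'D': array([0.01822992, 0.        , 0.        , 0.        , 0.        ]), 'xyz': array([0.05861429, 0.78462652, 0.54773699]), 'rotation': array([  62.37415494,    1.40259415, -149.80779677])}
side {'camera_matrix': array([[380.21142802,   0.        , 319.28067383],
       [  0.        , 380.21142802, 205.18840934],
       [  0.        ,   0.        ,   1.        ]]), 'D': array([-0.04742963,  0.        ,  0.        ,  0.        ,  0.        ]), 'xyz': array([ 0.56551173, -0.9060492 ,  0.62382146]), 'rotation': array([58.10913658, -0.90179868,  1.77185828])}
wrist {'camera_matrix': array([[299.59248886,   0.        , 316.96488463],
       [  0.        , 299.59248886, 200.89336198],
       [  0.        ,   0.        ,   1.        ]]), 'D': array([0.00645254, 0.        , 0.        , 0.        , 0.        ]), 'xyz': array([ 0.30543908, -0.46472931,  0.37434124]), 'rotation': array([-18.06729421,   0.08482618, -64.99174875])}
```

View pics/scene0.png

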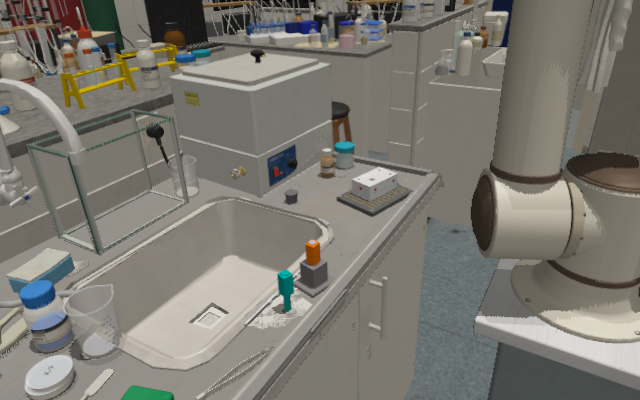

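View pics/side0.png

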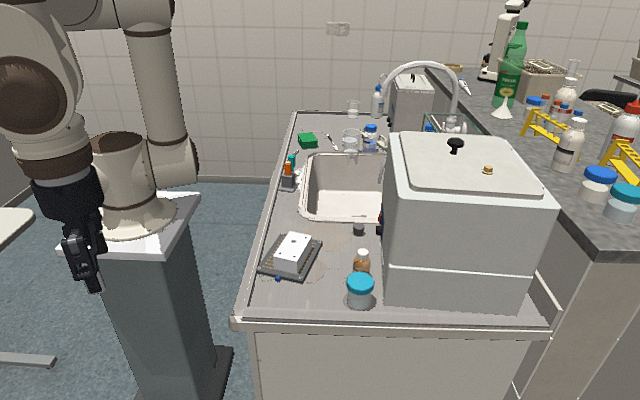

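View pics/wrist0.png

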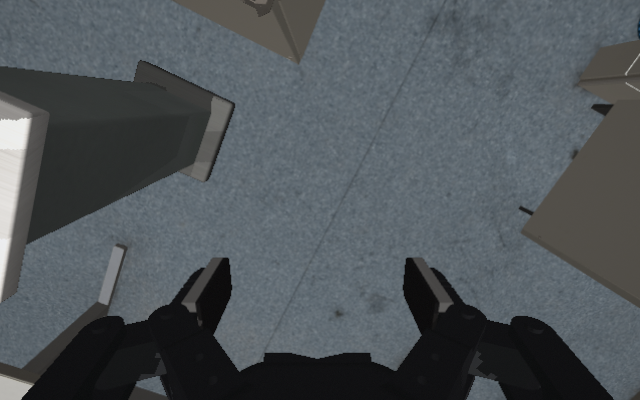

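The scene picture shows the orange pin in the stand at about (313,265), a turquoise decoy at (286,290), and the block on the dark plate near (376,185). In the side picture the block is near (292,253). Next I'll enlarge crops of both.

```bash
cat > h.py <<'E'
import numpy as np, cv2
from scipy.spatial.transform import Rotation as R
from workcell import status, viewer, bot
def cam(p):
    return np.array(p["camera_matrix"]),np.array(p["D"]),np.array(p["xyz"]),R.from_euler('xyz',p["rotation"],degrees=True).as_matrix()
def proj(p,X):
    K,D,t,Rm=cam(p); X=np.atleast_2d(X).astype(float)
    c=(X-t)@Rm*np.array([1,-1,-1])
    return cv2.projectPoints(c.reshape(-1,1,3),np.zeros(3),np.zeros(3),K,D)[0].reshape(-1,2)
def ray(p,uv):
    K,D,t,Rm=cam(p)
    n=cv2.undistortPoints(np.array(uv,float).reshape(-1,1,2),K,D).reshape(-1,2)
    d=np.c_[n[:,0],-n[:,1],-np.ones(len(n))]@Rm.T
    return t,d
def onz(p,uv,z):
    t,d=ray(p,uv); return t+d*((z-t[2])/d[:,2])[:,None]
def crop(img,x0,y0,w,h,s,name):
    cv2.imwrite(name,cv2.resize(img[y0:y0+h,x0:x0+w],None,fx=s,fy=s,interpolation=cv2.INTER_CUBIC))
E
python3 - <<'E'
from h import *
a=cv2.imread("pics/scene0.png"); crop(a,260,220,80,100,6,"pics/c1.png"); crop(a,325,150,120,70,6,"pics/c2.png")
b=cv2.imread("pics/side0.png"); crop(b,245,220,130,95,6,"pics/c3.png"); crop(b,265,140,60,60,8,"pics/c4.png")
E
```

```text
(no output)
```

View pics/c1.png

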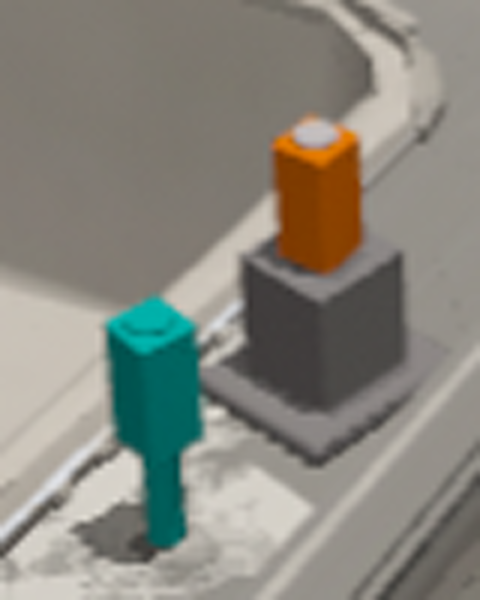

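View pics/c2.png

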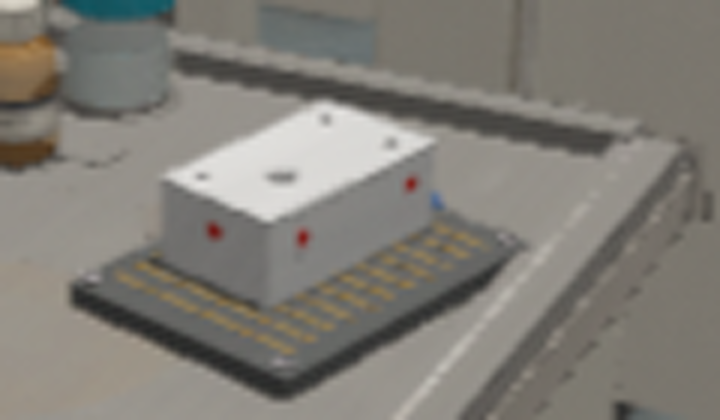

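View pics/c3.png

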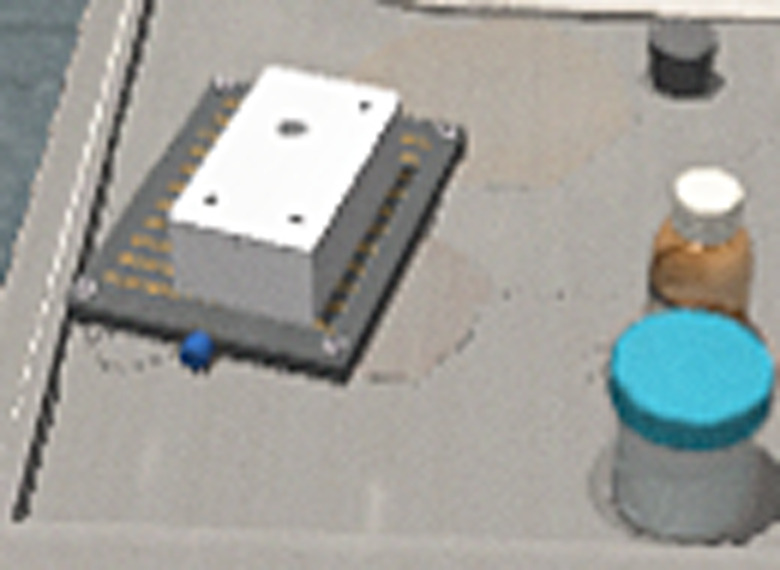

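View pics/c4.png

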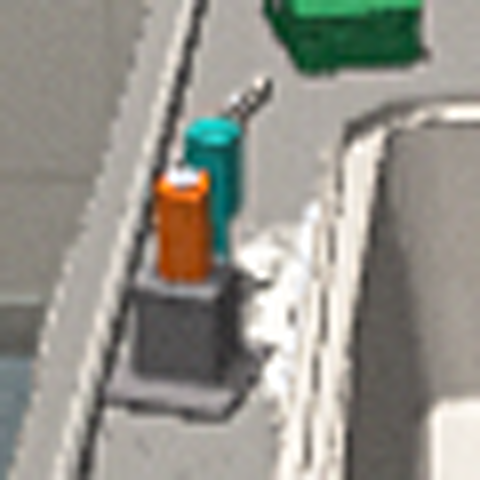

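```bash
cat >> h.py <<'E'
def uc(pts,x0,y0,s): return (np.array(pts,float)+.5)/s-.5+[x0,y0]
E
python3 - <<'E'
from h import *
np.set_printoptions(precision=4,suppress=True)
S=viewer.camera_params("scene");D=viewer.camera_params("side")
f=lambda n,p,pts,o,z: print(n,onz(p,uc(pts,*o),z)[:,:2].tolist().__repr__()[:400])
def g(n,p,pts,o,z): print(n);print(onz(p,uc(pts,*o),z)[:,:2])
c1=(260,220,6);c2=(325,150,6);c3=(245,220,6);c4=(265,140,8)
g("pin top sc",S,[(273,146),(320,163),(358,138),(315,117)],c1,.092)
g("pin bot sc",S,[(278,254),(325,272),(360,245)],c1,.05)
g("post top sc",S,[(243,257),(322,300),(403,250)],c1,.05)
g("pin top side",D,[(157,178),(208,178),(205,170)],c4,.092)
g("pin bot side",D,[(161,277),(210,277)],c4,.05)
g("post side",D,[(137,283),(232,290),(240,268)],c4,.05)
g("plate sc",S,[(72,288),(285,385),(525,240)],c2,.012)
g("block sc L F R B bore",S,[(162,180),(268,220),(436,142),(325,100),(281,177)],c2,.052)
g("block side",D,[(268,65),(400,95),(310,250),(172,213),(291,128)],c3,.052)
g("plate side",D,[(215,80),(465,133),(345,373),(70,310)],c3,.012)
g("drops side cap",D,[(708,190)],c3,.078);g("jar",D,[(692,360)],c3,.065);g("stop",D,[(682,35)],c3,.027)
E
```

```text
pin top sc
[[0.44   0.2214]
 [0.4231 0.2224]
 [0.4199 0.2059]
 [0.4372 0.2023]]
pin bot sc
[[0.4424 0.2183]
 [0.425  0.2192]
 [0.4227 0.2025]]
post top sc
[[0.451  0.2246]
 [0.4186 0.2314]
 [0.4099 0.1985]]
pin top side
[[0.4258 0.2078]
 [0.4464 0.209 ]
 [0.4444 0.2165]]
pin bot side
[[0.4267 0.2021]
 [0.4467 0.2033]]
post side
[[0.4175 0.1962]
 [0.4568 0.1924]
 [0.4583 0.2121]]
plate sc
[[ 0.5476 -0.0873]
 [ 0.4365 -0.056 ]
 [ 0.3985 -0.2137]]
block sc L F R B bore
[[ 0.5238 -0.1218]
 [ 0.4695 -0.1088]
 [ 0.4381 -0.2072]
 [ 0.4972 -0.2252]
 [ 0.4816 -0.1468]]
block side
[[ 0.4728 -0.114 ]
 [ 0.5303 -0.1326]
 [ 0.5007 -0.2341]
 [ 0.445  -0.2147]
 [ 0.4866 -0.1577]]
plate side
[[ 0.4435 -0.0715]
 [ 0.5578 -0.105 ]
 [ 0.5155 -0.2586]
 [ 0.4043 -0.2284]]
drops side cap
[[ 0.6519 -0.2223]]
jar
[[ 0.6421 -0.3023]]
stop
[[ 0.6554 -0.046 ]]
```

```bash
cat > plan.py <<'E'
import sys,json
from h import *
def plan(x,y,z,yaw,step=4.0):
    o=status.get_obs(); p=np.array(o["ee_pos"]); r=R.from_euler('xyz',o["tcp_rot"],degrees=True)
    tgt=np.array([x,y,z]); dy=(yaw-o["tcp_rot"][2]+180)%360-180
    n=int(np.ceil(max(np.linalg.norm(tgt-p)*100/step,abs(dy)/7.0,1)))
    rows=[];d=(tgt-p)*100/n
    for i in range(n):
        t=r.inv().apply(d); tn=-dy/n
        rows.append(([round(float(v),2) for v in t],round(float(tn),2)))
        r=r*R.from_euler('z',tn,degrees=True)
    print(n,"from",p.round(4),o["tcp_rot"].round(2),"t",o["time"])
    for q in rows: print(q)
if __name__=="__main__": plan(*map(float,sys.argv[1:]))
E
python3 plan.py 0.40 -0.14 0.404 -15
```

```text
10 from [ 0.2322 -0.4986  0.4041] [-179.94   -0.     24.97] t 0.15
([3.04, -2.54, 0.0], 4.0)
([2.85, -2.75, 0.0], 4.0)
([2.65, -2.94, 0.0], 4.0)
([2.44, -3.12, 0.0], 4.0)
([2.22, -3.28, 0.0], 4.0)
([1.98, -3.43, 0.0], 4.0)
([1.74, -3.56, 0.0], 4.0)
([1.49, -3.67, 0.0], 4.0)
([1.23, -3.76, 0.0], 4.0)
([0.96, -3.84, 0.0], 4.0)
```

Request:
move_arm(
  commands=[
    {"claw":1,"travel":[3.04,-2.54,0],"turn":4},
    {"claw":1,"travel":[2.85,-2.75,0],"turn":4},
    {"claw":1,"travel":[2.65,-2.94,0],"turn":4},
    {"claw":1,"travel":[2.44,-3.12,0],"turn":4},
    {"claw":1,"travel":[2.22,-3.28,0],"turn":4},
  ],
)

```text
time: 0.57
ee_pos: [0.3163, -0.3176, 0.4044]
tcp_rot: [-180.0, 0.0, 4.7]
wrist_force: [0.4, 1.0, -0.2]
opening: 0.0853
```

Request:
move_arm(
  commands=[
    {"claw":1,"travel":[1.98,-3.43,0],"turn":4},
    {"claw":1,"travel":[1.74,-3.56,0],"turn":4},
    {"claw":1,"travel":[1.49,-3.67,0],"turn":4},
    {"claw":1,"travel":[1.23,-3.76,0],"turn":4},
    {"claw":1,"travel":[0.96,-3.84,0],"turn":4},
  ],
)

```text
time: 0.98
ee_pos: [0.4003, -0.1381, 0.4047]
tcp_rot: [180.0, -0.0, -15.2]
wrist_force: [0.1, -1.2, -0.6]
opening: 0.0855
```

Request:
move_arm(
  commands=[
    {"claw":1,"travel":[0,0,0],"turn":0},
    {"claw":1,"travel":[0,0,0],"turn":0},
    {"claw":1,"travel":[0,0,0],"turn":0},
  ],
)

```text
time: 1.23
ee_pos: [0.4001, -0.1399, 0.4046]
tcp_rot: [180.0, 0.0, -14.9]
wrist_force: [-0.7, -0.9, 0.1]
opening: 0.0858
```

```bash
python3 - <<'E'
from h import *
import pickle
o=status.get_obs(); p=viewer.camera_params("wrist"); im=viewer.camera("wrist")
cv2.imwrite("pics/w1.png",im); pickle.dump(p,open("w1.pkl","wb"))
print(o["time"],o["ee_pos"],o["tcp_rot"],p["xyz"],p["rotation"])
E
python3 plan.py 0.40 0.21 0.404 -12
```

```text
1.2333 [ 0.40006768 -0.13993381  0.404561  ] [ 1.79985692e+02  1.77063869e-02 -1.49088928e+01] [ 0.47809066 -0.16021594  0.37481251] [-1.81024931e+01  9.12568474e-03 -1.04869116e+02]
9 from [ 0.3999 -0.1405  0.4046] [ 1.7999e+02  2.0000e-02 -1.5010e+01] t 1.2833
([-1.01, -3.76, 0.01], -0.33)
([-0.98, -3.77, 0.01], -0.33)
([-0.96, -3.77, 0.01], -0.33)
([-0.94, -3.78, 0.01], -0.33)
([-0.92, -3.78, 0.01], -0.33)
([-0.9, -3.79, 0.01], -0.33)
([-0.87, -3.8, 0.01], -0.33)
([-0.85, -3.8, 0.01], -0.33)
([-0.83, -3.81, 0.01], -0.33)
```

View pics/w1.png

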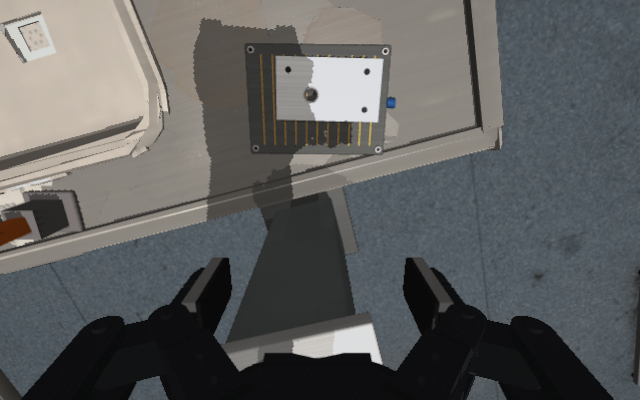

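The wrist picture shows the plate at pixels x 247-391, y 43-155. The block top is about (275-382, 56-122), with the bore at (311,95). Next I'll enlarge it.

```bash
python3 - <<'E'
from h import *
a=cv2.imread("pics/w1.png"); crop(a,240,35,160,125,5,"pics/c5.png")
E
```

```text
(no output)
```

View pics/c5.png

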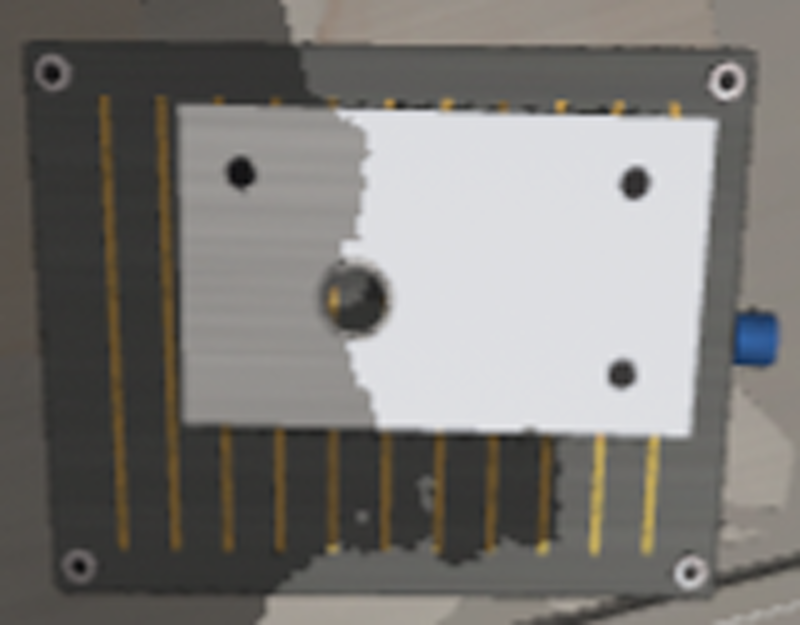

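```bash
cat >> h.py <<'E'
def fit2(local,world):
    local=np.array(local);world=np.array(world)[:,:2];a=local.mean(0);b=world.mean(0)
    z=((world-b)@[1,1j])*np.conj((local-a)@[1,1j]); th=np.angle(z.sum())
    M=np.array([[np.cos(th),-np.sin(th)],[np.sin(th),np.cos(th)]]); t=b-M@a
    return th,t,M,world-(local@M.T+t)
E
python3 - <<'E'
from h import *; import pickle
np.set_printoptions(precision=4,suppress=True)
p=pickle.load(open("w1.pkl","rb")); o=(240,35,5)
P=onz(p,uc([(24,42),(757,48),(715,598),(57,592)],*o),.012)
B=onz(p,uc([(177,103),(718,120),(692,437),(182,424)],*o),.052)
b=onz(p,uc([(357,298)],*o),.052)
L=[(.06,.08),(.06,-.08),(-.06,-.08),(-.06,.08)]
th,t,M,e=fit2(L,P); print("plate",np.degrees(th),t);print(e)
LB=[(.04,.045),(.04,-.06),(-.02,-.06),(-.02,.045)]
th2,t2,M2,e2=fit2(LB,B); print("block",np.degrees(th2),t2);print(e2)
print("bore from block",M2@[.005,.010]+t2,"direct",b)
for n,l in dict(L=(-.02,.025),Rr=(-.02,-.045),E=(.01,.045),bore=(.005,.01)).items(): print(n,"nominal",M@l+t,"actual",M2@l+t2)
E
```

```text
plate -15.34242049292709 [ 0.4793 -0.1608]
[[-0.0005 -0.0003]
 [-0.0001  0.0005]
 [ 0.0003  0.0002]
 [ 0.0003 -0.0004]]
block -16.358464231527506 [ 0.4798 -0.1642]
[[ 0.0004  0.0004]
 [-0.0001 -0.0004]
 [-0.0003 -0.0007]
 [-0.0001  0.0006]]
bore from block [ 0.4874 -0.156 ] direct [[ 0.4877 -0.1565  0.052 ]]
L nominal [ 0.4666 -0.1314] actual [ 0.4677 -0.1346]
Rr nominal [ 0.4481 -0.1989] actual [ 0.448  -0.2018]
E nominal [ 0.5009 -0.1201] actual [ 0.5021 -0.1239]
bore nominal [ 0.4868 -0.1525] actual [ 0.4874 -0.156 ]
```

Request:
move_arm(
  commands=[
    {"claw":1,"travel":[-1.01,-3.76,0],"turn":-0.33},
    {"claw":1,"travel":[-0.98,-3.77,0],"turn":-0.33},
    {"claw":1,"travel":[-0.96,-3.77,0],"turn":-0.33},
    {"claw":1,"travel":[-0.94,-3.78,0],"turn":-0.33},
    {"claw":1,"travel":[-0.92,-3.78,0],"turn":-0.33},
  ],
)

```text
time: 1.7
ee_pos: [0.376, -0.045, 0.4082]
tcp_rot: [-176.1, 0.0, -7.8]
wrist_force: [-0.2, 0.3, -0.6]
opening: 0.0855
```

Request:
move_arm(
  commands=[
    {"claw":1,"travel":[-0.9,-3.79,0],"turn":-0.33},
    {"claw":1,"travel":[-0.87,-3.8,0],"turn":-0.33},
    {"claw":1,"travel":[-0.85,-3.8,0],"turn":-0.33},
    {"claw":1,"travel":[-0.83,-3.81,0],"turn":-0.33},
    {"claw":1,"travel":[0,0,0],"turn":0},
  ],
)

```text
time: 2.12
ee_pos: [0.3502, 0.0072, 0.422]
tcp_rot: [-172.2, -0.1, -1.2]
wrist_force: [-0.6, 0.2, 1.0]
opening: 0.0856
```

Request:
move_arm(
  commands=[
    {"claw":1,"travel":[0,0,0],"turn":0},
    {"claw":1,"travel":[0,0,0],"turn":0},
  ],
)

```text
time: 2.28
ee_pos: [0.3512, 0.0064, 0.421]
tcp_rot: [-172.4, -0.1, -1.3]
wrist_force: [0.1, 0.0, -0.7]
opening: 0.0854
```

```bash
python3 - <<'E'
from h import *
import pickle
o=status.get_obs(); p=viewer.camera_params("wrist"); im=viewer.camera("wrist")
cv2.imwrite("pics/w2.png",im); pickle.dump(p,open("w2.pkl","wb"))
print(o["time"],o["ee_pos"],o["tcp_rot"],p["xyz"],p["rotation"],o["wrist_force"])
E
```

```text
2.2833 [0.3512347  0.00636482 0.42095992] [-1.72358878e+02 -8.42216151e-02 -1.29129474e+00] [0.43208479 0.00887242 0.39162089] [-17.99331366   7.66501595 -91.24021659] [ 0.13072685  0.00176608 -0.68775211]
```

View pics/w2.png

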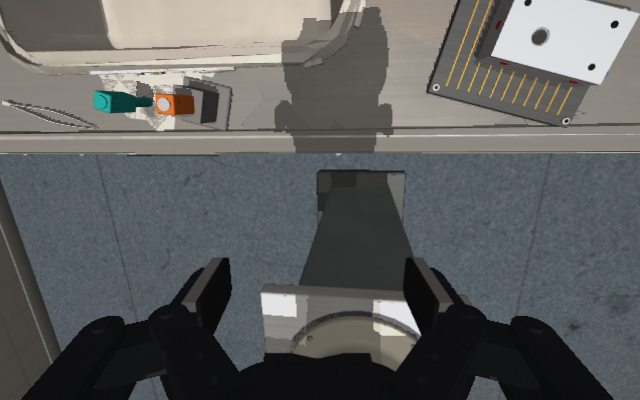

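The arm left the commanded path: the tool is tilted 7.6° and lags behind. I'll check the joints before moving on.

```bash
python3 - <<'E'
from h import *
o=status.get_obs(); print(o["q"].round(2), o["qd"].round(2),o["joint_efforts"].round(1))
E
```

```text
[ -1.37 -21.51 -11.59  99.87   7.65 179.92] [0.35 0.17 0.01 0.19 0.06 0.09] [  0.2 -22.8  45.9   0.    0.4  -0. ]
```

Joint 6 ran into its 180° limit. I'll use a yaw of about 75° instead, which keeps the jaws clear of the turquoise decoy, and check that the tilt recovers.

Request:
move_arm(
  commands=[
    {"claw":1,"travel":[0,0,0],"turn":-7},
    {"claw":1,"travel":[0,0,0],"turn":-7},
    {"claw":1,"travel":[0,0,0],"turn":-7},
  ],
)

```text
time: 2.58
ee_pos: [0.3513, 0.0066, 0.4208]
tcp_rot: [-172.9, -2.8, 19.9]
wrist_force: [0.1, -0.9, 0.3]
opening: 0.0853
```

```bash
python3 - <<'E'
from h import *
o=status.get_obs(); print(o["q"].round(2), o["qd"].round(2),o["ee_pos"],o["tcp_rot"])
r=R.from_euler('xyz',o["tcp_rot"],degrees=True).as_matrix(); print(r.round(4))
E
```

```text
[ -1.34 -21.49 -11.59  99.87   7.66 158.58] [ 3.000e-02  5.000e-02 -8.000e-02  3.000e-02  5.000e-02 -8.353e+01] [0.35134456 0.00664153 0.42076429] [-172.87587139   -2.8149269    19.90258216]
[[ 0.9391  0.3435  0.0036]
 [ 0.34   -0.9309  0.1332]
 [ 0.0491 -0.1239 -0.9911]]
```

The tilt is now part of the commanded pose (joint 5 is at 7.66°). The same effect at the opposite limit of joint 6 should take it out. I'll unwind to −180° and push past it in small steps until the tool is vertical.

Request:
move_arm(
  commands=[
    {"claw":1,"travel":[0,0,0],"turn":-7.16},
    {"claw":1,"travel":[0,0,0],"turn":-7.16},
    {"claw":1,"travel":[0,0,0],"turn":-7.16},
    {"claw":1,"travel":[0,0,0],"turn":-7.16},
    {"claw":1,"travel":[0,0,0],"turn":-7.16},
  ],
)

```text
time: 3.0
ee_pos: [0.3513, 0.0067, 0.4208]
tcp_rot: [-175.9, -6.4, 55.7]
wrist_force: [-0.8, -0.8, -0.2]
opening: 0.0853
```

Request:
move_arm(
  commands=[
    {"claw":1,"travel":[0,0,0],"turn":-7.16},
    {"claw":1,"travel":[0,0,0],"turn":-7.16},
    {"claw":1,"travel":[0,0,0],"turn":-7.16},
    {"claw":1,"travel":[0,0,0],"turn":-7.16},
    {"claw":1,"travel":[0,0,0],"turn":-7.16},
  ],
)

```text
time: 3.42
ee_pos: [0.3514, 0.0067, 0.4207]
tcp_rot: [179.6, -7.6, 91.7]
wrist_force: [0.1, 0.4, 0.4]
opening: 0.0854
```

Request:
move_arm(
  commands=[
    {"claw":1,"travel":[0,0,0],"turn":-7.16},
    {"claw":1,"travel":[0,0,0],"turn":-7.16},
    {"claw":1,"travel":[0,0,0],"turn":-7.16},
    {"claw":1,"travel":[0,0,0],"turn":-7.16},
    {"claw":1,"travel":[0,0,0],"turn":-7.16},
  ],
)

```text
time: 3.83
ee_pos: [0.3514, 0.0067, 0.4207]
tcp_rot: [175.2, -5.9, 127.7]
wrist_force: [-0.5, -0.9, 0.1]
opening: 0.0851
```

Request:
move_arm(
  commands=[
    {"claw":1,"travel":[0,0,0],"turn":-7.16},
    {"claw":1,"travel":[0,0,0],"turn":-7.16},
    {"claw":1,"travel":[0,0,0],"turn":-7.16},
    {"claw":1,"travel":[0,0,0],"turn":-7.16},
    {"claw":1,"travel":[0,0,0],"turn":-7.16},
  ],
)

```text
time: 4.25
ee_pos: [0.3514, 0.0067, 0.4207]
tcp_rot: [172.6, -2.0, 163.4]
wrist_force: [-0.6, -0.2, 0.9]
opening: 0.0857
```

Request:
move_arm(
  commands=[
    {"claw":1,"travel":[0,0,0],"turn":-7.16},
    {"claw":1,"travel":[0,0,0],"turn":-7.16},
    {"claw":1,"travel":[0,0,0],"turn":-7.16},
    {"claw":1,"travel":[0,0,0],"turn":-7.16},
    {"claw":1,"travel":[0,0,0],"turn":-7.16},
  ],
)

```text
time: 4.67
ee_pos: [0.3513, 0.0067, 0.4207]
tcp_rot: [172.8, 2.7, -161.1]
wrist_force: [1.2, -0.1, -0.6]
opening: 0.0854
```

Request:
move_arm(
  commands=[
    {"claw":1,"travel":[0,0,0],"turn":-7.16},
    {"claw":1,"travel":[0,0,0],"turn":-7.16},
    {"claw":1,"travel":[0,0,0],"turn":-7.16},
    {"claw":1,"travel":[0,0,0],"turn":-7.16},
    {"claw":1,"travel":[0,0,0],"turn":-7.16},
  ],
)

```text
time: 5.08
ee_pos: [0.3514, 0.0067, 0.4207]
tcp_rot: [175.7, 6.4, -125.3]
wrist_force: [-0.4, 0.5, -0.5]
opening: 0.0853
```

```bash
cat > st.py <<'E'
from h import *
np.set_printoptions(precision=4,suppress=True)
o=status.get_obs(); r=R.from_euler('xyz',o["tcp_rot"],degrees=True).as_matrix()
print("t",o["time"],"q",o["q"].round(2),"p",o["ee_pos"],"rot",o["tcp_rot"].round(2),"toolz",r[:,2],"F",o["wrist_force"].round(2),"op",round(o["opening"],4))
E
python3 st.py
```

```text
t 5.0833 q [ -1.34 -21.49 -11.59  99.87   7.66 -56.23] p [0.3514 0.0067 0.4207] rot [ 175.75    6.38 -125.34] toolz [ 0.0035  0.1332 -0.9911] F [-0.43  0.55 -0.53] op 0.0853
```

Request:
move_arm(
  commands=[
    {"claw":1,"travel":[0,0,0],"turn":-7.16},
    {"claw":1,"travel":[0,0,0],"turn":-7.16},
    {"claw":1,"travel":[0,0,0],"turn":-7.16},
    {"claw":1,"travel":[0,0,0],"turn":-7.16},
    {"claw":1,"travel":[0,0,0],"turn":-7.16},
  ],
)

```text
time: 5.5
ee_pos: [0.3514, 0.0067, 0.4207]
tcp_rot: [-179.7, 7.7, -89.3]
wrist_force: [0.3, -0.3, 0.7]
opening: 0.0851
```

Request:
move_arm(
  commands=[
    {"claw":1,"travel":[0,0,0],"turn":-7.16},
    {"claw":1,"travel":[0,0,0],"turn":-7.16},
    {"claw":1,"travel":[0,0,0],"turn":-7.16},
    {"claw":1,"travel":[0,0,0],"turn":-7.16},
    {"claw":1,"travel":[0,0,0],"turn":-7.16},
  ],
)

```text
time: 5.92
ee_pos: [0.3513, 0.0067, 0.4207]
tcp_rot: [-175.3, 6.0, -53.3]
wrist_force: [0.3, 0.6, 0.7]
opening: 0.0854
```

Request:
move_arm(
  commands=[
    {"claw":1,"travel":[0,0,0],"turn":-7.16},
    {"claw":1,"travel":[0,0,0],"turn":-7.16},
    {"claw":1,"travel":[0,0,0],"turn":-7.16},
    {"claw":1,"travel":[0,0,0],"turn":-7.16},
    {"claw":1,"travel":[0,0,0],"turn":-7.16},
  ],
)

```text
time: 6.33
ee_pos: [0.3514, 0.0066, 0.4208]
tcp_rot: [-172.6, 2.1, -17.6]
wrist_force: [-0.2, 0.3, -0.1]
opening: 0.0854
```

Request:
move_arm(
  commands=[
    {"claw":1,"travel":[0,0,0],"turn":-7.16},
    {"claw":1,"travel":[0,0,0],"turn":-7.16},
    {"claw":1,"travel":[0,0,0],"turn":-4},
  ],
)

```text
time: 6.58
ee_pos: [0.3513, 0.0134, 0.4208]
tcp_rot: [-172.6, -0.2, -0.1]
wrist_force: [-1.3, 0.6, -0.4]
opening: 0.0853
```

```bash
python3 st.py
```

```text
t 6.5833 q [  -0.14  -21.59  -11.65   99.71    7.37 -180.01] p [0.3513 0.0134 0.4208] rot [-172.63   -0.23   -0.13] toolz [ 0.0043  0.1283 -0.9917] F [-1.35  0.58 -0.39] op 0.0853
```

Request:
move_arm(
  commands=[
    {"claw":1,"travel":[0,1.5,0],"turn":0},
    {"claw":1,"travel":[0,1.5,0],"turn":0},
  ],
)

```text
time: 6.75
ee_pos: [0.3509, 0.0057, 0.4173]
tcp_rot: [-173.5, -0.2, -1.2]
wrist_force: [-0.6, 0.3, -0.4]
opening: 0.0851
```

```bash
python3 st.py
```

```text
t 6.75 q [  -1.14  -21.77  -12.14   99.38    6.54 -179.97] p [0.3509 0.0057 0.4173] rot [-173.46   -0.25   -1.17] toolz [ 0.0067  0.1139 -0.9935] F [-0.59  0.33 -0.36] op 0.0851
```

Request:
move_arm(
  commands=[
    {"claw":1,"travel":[0,2,0],"turn":-4},
    {"claw":1,"travel":[0,2,0],"turn":-4},
  ],
)

```text
time: 6.92
ee_pos: [0.3474, 0.0296, 0.4136]
tcp_rot: [-176.0, -1.1, 3.6]
wrist_force: [0.0, 0.1, -0.1]
opening: 0.0853
```

```bash
python3 st.py
```

```text
t 6.9167 q [   3.59  -22.65  -13.12   98.48    4.02 -179.97] p [0.3474 0.0296 0.4136] rot [-175.98   -1.05    3.56] toolz [ 0.0139  0.0711 -0.9974] F [ 0.01  0.11 -0.05] op 0.0853
```

Request:
move_arm(
  commands=[
    {"claw":1,"travel":[0,3,0],"turn":5},
    {"claw":1,"travel":[0,3,0],"turn":5},
  ],
)

```text
time: 7.08
ee_pos: [0.3486, -0.0284, 0.4094]
tcp_rot: [-175.8, -0.3, -6.1]
wrist_force: [0.2, -0.8, -0.2]
opening: 0.0856
```

```bash
python3 st.py
```

```text
t 7.0833 q [  -5.99  -22.21  -13.29   98.57    4.21 -179.85] p [ 0.3486 -0.0284  0.4094] rot [-175.79   -0.33   -6.14] toolz [ 0.0136  0.0723 -0.9973] F [ 0.22 -0.84 -0.18] op 0.0856
```

Request:
move_arm(
  commands=[
    {"claw":1,"travel":[0,3,0],"turn":0},
    {"claw":1,"travel":[0,3,0],"turn":0},
  ],
)

```text
time: 7.25
ee_pos: [0.3468, -0.0476, 0.4055]
tcp_rot: [-177.5, -0.3, -8.6]
wrist_force: [0.4, -0.4, 0.4]
opening: 0.0855
```

```bash
python3 st.py
```

```text
t 7.25 q [  -8.62  -22.25  -13.73   98.22    2.54 -179.97] p [ 0.3468 -0.0476  0.4055] rot [-177.46   -0.29   -8.65] toolz [ 0.0117  0.0431 -0.999 ] F [ 0.38 -0.38  0.39] op 0.0855
```

Request:
move_arm(
  commands=[
    {"claw":1,"travel":[0,3.5,0],"turn":6},
    {"claw":1,"travel":[0,3,0],"turn":0},
  ],
)

```text
time: 7.42
ee_pos: [0.3391, -0.0923, 0.4027]
tcp_rot: [-178.2, -0.0, -15.8]
wrist_force: [0.2, 0.5, 0.2]
opening: 0.0854
```

```bash
python3 st.py
```

```text
t 7.4167 q [ -15.79  -21.96  -13.85   98.1     1.78 -179.94] p [ 0.3391 -0.0923  0.4027] rot [-178.22   -0.02  -15.84] toolz [ 0.0087  0.0297 -0.9995] F [0.16 0.47 0.16] op 0.0854
```

Request:
move_arm(
  commands=[
    {"claw":1,"travel":[0,2,0],"turn":2},
    {"claw":1,"travel":[0,2,0],"turn":0},
  ],
)

```text
time: 7.58
ee_pos: [0.334, -0.1105, 0.4017]
tcp_rot: [-179.0, 0.0, -18.7]
wrist_force: [0.0, 0.6, -1.2]
opening: 0.0852
```

```bash
python3 st.py
```

```text
t 7.5833 q [ -18.63  -21.92  -13.93   98.03    1.04 -179.96] p [ 0.334  -0.1105  0.4017] rot [-178.96    0.04  -18.67] toolz [ 0.0051  0.0174 -0.9998] F [ 0.01  0.59 -1.2 ] op 0.0852
```

Request:
move_arm(
  commands=[
    {"claw":1,"travel":[0,1.7,0],"turn":0},
    {"claw":1,"travel":[0,1.7,0],"turn":0},
  ],
)

```text
time: 7.75
ee_pos: [0.3315, -0.1182, 0.4014]
tcp_rot: [-179.9, 0.0, -19.7]
wrist_force: [0.2, 1.4, 0.1]
opening: 0.0853
```

```bash
python3 st.py
```

```text
t 7.75 q [ -19.67  -21.91  -13.95   97.98    0.12 -179.95] p [ 0.3315 -0.1182  0.4014] rot [-179.88    0.03  -19.72] toolz [ 0.0002  0.0021 -1.    ] F [0.15 1.43 0.06] op 0.0853
```

Tilt is down to 0.12°. Now going to above the pin at yaw −102°.

```bash
python3 - <<'E'
from h import *; import pickle
p=pickle.load(open("w2.pkl","rb")); print(onz(p,[(165,104)],.092))
E
python3 plan.py 0.434 0.205 0.38 -102
```

```text
[[0.43573662 0.2062612  0.092     ]]
12 from [ 0.3315 -0.1182  0.4014] [-1.7988e+02  3.0000e-02 -1.9720e+01] t 7.75
([-0.1, -2.82, 0.18], 6.86)
([-0.44, -2.79, 0.18], 6.86)
([-0.77, -2.72, 0.18], 6.86)
([-1.09, -2.61, 0.18], 6.86)
([-1.39, -2.46, 0.18], 6.86)
([-1.68, -2.27, 0.18], 6.86)
([-1.94, -2.06, 0.18], 6.86)
([-2.17, -1.81, 0.18], 6.86)
([-2.37, -1.54, 0.18], 6.86)
([-2.54, -1.25, 0.18], 6.86)
([-2.67, -0.93, 0.18], 6.86)
([-2.76, -0.61, 0.18], 6.86)
```

Request:
move_arm(
  commands=[
    {"claw":1,"travel":[-0.1,-2.82,0.18],"turn":6.86},
    {"claw":1,"travel":[-0.44,-2.79,0.18],"turn":6.86},
    {"claw":1,"travel":[-0.77,-2.72,0.18],"turn":6.86},
    {"claw":1,"travel":[-1.09,-2.61,0.18],"turn":6.86},
  ],
)

```text
time: 8.08
ee_pos: [0.3621, -0.017, 0.3952]
tcp_rot: [-179.9, 0.1, -45.3]
wrist_force: [0.5, -0.9, 1.5]
opening: 0.0855
```

Request:
move_arm(
  commands=[
    {"claw":1,"travel":[-1.39,-2.46,0.18],"turn":6.86},
    {"claw":1,"travel":[-1.68,-2.27,0.18],"turn":6.86},
    {"claw":1,"travel":[-1.94,-2.06,0.18],"turn":6.86},
    {"claw":1,"travel":[-2.17,-1.81,0.18],"turn":6.86},
  ],
)

```text
time: 8.42
ee_pos: [0.3902, 0.0889, 0.3886]
tcp_rot: [-179.9, 0.1, -71.8]
wrist_force: [0.6, -0.3, -0.3]
opening: 0.0855
```

Request:
move_arm(
  commands=[
    {"claw":1,"travel":[-2.37,-1.54,0.18],"turn":6.86},
    {"claw":1,"travel":[-2.54,-1.25,0.18],"turn":6.86},
    {"claw":1,"travel":[-2.67,-0.93,0.18],"turn":6.86},
    {"claw":1,"travel":[-2.76,-0.61,0.18],"turn":6.86},
    {"claw":1,"travel":[0,0,0],"turn":0},
  ],
)

```text
time: 8.83
ee_pos: [0.4191, 0.2005, 0.3805]
tcp_rot: [180.0, 0.2, -99.3]
wrist_force: [1.3, -0.0, -0.6]
opening: 0.0855
```

Request:
move_arm(
  commands=[
    {"claw":1,"travel":[0,0,0],"turn":0},
    {"claw":1,"travel":[0,0,0],"turn":0},
  ],
)

```text
time: 9.0
ee_pos: [0.4184, 0.1968, 0.3816]
tcp_rot: [180.0, 0.1, -98.8]
wrist_force: [-0.2, -0.9, -0.5]
opening: 0.0854
```

```bash
python3 st.py; cat > snap.py <<'E'
from h import *; import pickle,sys
n=sys.argv[1]
o=status.get_obs(); p=viewer.camera_params("wrist"); im=viewer.camera("wrist")
cv2.imwrite(f"pics/{n}.png",im); pickle.dump((p,o),open(n+".pkl","wb"))
E
python3 snap.py w3
```

```text
t 9.0 q [ 25.16  -7.44  -4.7   92.68   0.11 -56.07] p [0.4184 0.1968 0.3816] rot [179.99   0.13 -98.77] toolz [ 0.0002  0.0022 -1.    ] F [-0.24 -0.86 -0.54] op 0.0854
```

View pics/w3.png

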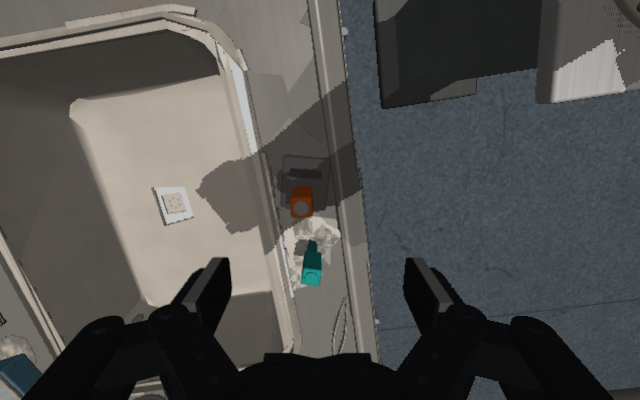

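```bash
python3 - <<'E'
from h import *
a=cv2.imread("pics/w3.png"); a=cv2.convertScaleAbs(a,alpha=1.8); crop(a,265,145,75,85,7,"pics/c6.png")
E
```

```text
(no output)
```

View pics/c6.png

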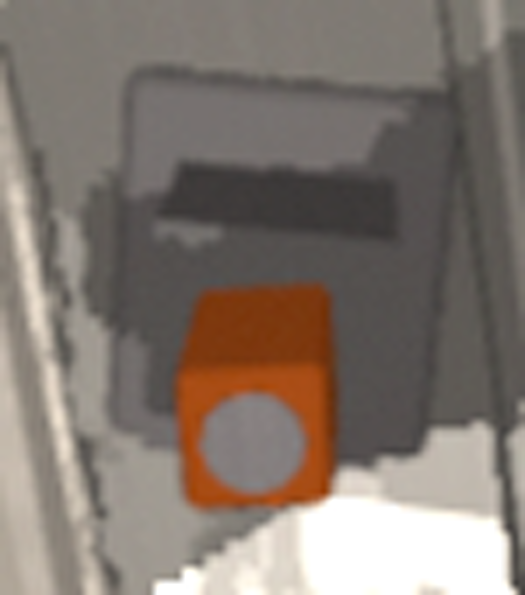

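```bash
python3 - <<'E'
from h import *; import pickle
np.set_printoptions(precision=4,suppress=True)
p,o=pickle.load(open("w3.pkl","rb")); c=(265,145,7)
P=onz(p,uc([(179,373),(331,363),(331,500),(186,506)],*c),.092)
print(P, onz(p,uc([(252,442)],*c),.092))
# local: TL = +x,-y ; TR=-x,-y ; BR=-x,+y; BL=+x,+y
th,t,M,e=fit2(np.array([(1,-1),(-1,-1),(-1,1),(1,1)])*.01,P); print(np.degrees(th),t);print(e)
Q=onz(p,uc([(160,218),(400,240)],*c),.05); d=Q[0]-Q[1];print(Q,np.degrees(np.arctan2(d[1],d[0])),np.linalg.norm(d))
b=onz(p,uc([(205,292),(328,288)],*c),.05); print(b)
E
```

```text
[[0.444  0.1963 0.092 ]
 [0.4242 0.198  0.092 ]
 [0.4272 0.2168 0.092 ]
 [0.4464 0.2147 0.092 ]] [[0.4362 0.2072 0.092 ]]
-6.844267793247022 [0.4354 0.2065]
[[-0.0002  0.001 ]
 [-0.0001  0.0003]
 [ 0.0005 -0.0008]
 [-0.0002 -0.0005]]
[[0.4484 0.185  0.05  ]
 [0.4139 0.1936 0.05  ]] -14.1093030203214 0.035542513473630036
[[0.4438 0.1971 0.05  ]
 [0.4256 0.1993 0.05  ]]
```

The enlarged crop shows the pin's top face centred near (301,208), which works out to (0.4355, 0.2068) at a yaw of about −7°. The turquoise decoy is at (312,270), farther in +y. I'll go down over the pin.

```bash
python3 plan.py 0.4355 0.2068 0.229 -96.8 2.5
```

```text
7 from [0.4184 0.1963 0.3818] [-1.7999e+02  1.5000e-01 -9.8840e+01] t 9.05
([-0.18, -0.22, 2.18], -0.29)
([-0.18, -0.22, 2.18], -0.29)
([-0.18, -0.22, 2.18], -0.29)
([-0.18, -0.22, 2.18], -0.29)
([-0.18, -0.22, 2.18], -0.29)
([-0.17, -0.22, 2.18], -0.29)
([-0.17, -0.22, 2.18], -0.29)
```

Request:
move_arm(
  commands=[
    {"claw":1,"travel":[-0.42,-0.51,1.5],"turn":-0.7},
    {"claw":1,"travel":[-0.42,-0.51,1.5],"turn":-0.7},
    {"claw":1,"travel":[-0.41,-0.52,1.5],"turn":-0.64},
    {"claw":1,"travel":[0,0,1.5],"turn":0},
    {"claw":1,"travel":[0,0,1],"turn":0},
  ],
)

```text
time: 9.47
ee_pos: [0.4356, 0.2061, 0.3106]
tcp_rot: [180.0, 0.1, -96.9]
wrist_force: [-0.2, -0.0, 0.3]
opening: 0.0855
```

Request:
move_arm(
  commands=[
    {"claw":1,"travel":[0,0,0],"turn":0},
    {"claw":1,"travel":[0,0,0],"turn":0},
  ],
)

```text
time: 9.63
ee_pos: [0.4355, 0.2063, 0.312]
tcp_rot: [-180.0, 0.2, -96.9]
wrist_force: [0.1, -0.7, 1.1]
opening: 0.0856
```

```bash
python3 st.py; python3 snap.py w4;python3 plan.py 0.4355 0.2068 0.229 -96.8 2.5
```

```text
t 9.6333 q [ 25.32  -5.24 -10.38  84.78   0.13 -57.74] p [0.4355 0.2063 0.312 ] rot [-180.      0.16  -96.94] toolz [ 0.0004  0.0027 -1.    ] F [ 0.12 -0.69  1.1 ] op 0.0856
4 from [0.4357 0.2065 0.3126] [-179.94    0.2   -96.94] t 9.6833
([0.0, 0.01, 2.09], -0.03)
([0.0, 0.01, 2.09], -0.03)
([0.0, 0.01, 2.09], -0.03)
([0.0, 0.01, 2.09], -0.03)
```

View pics/w4.png

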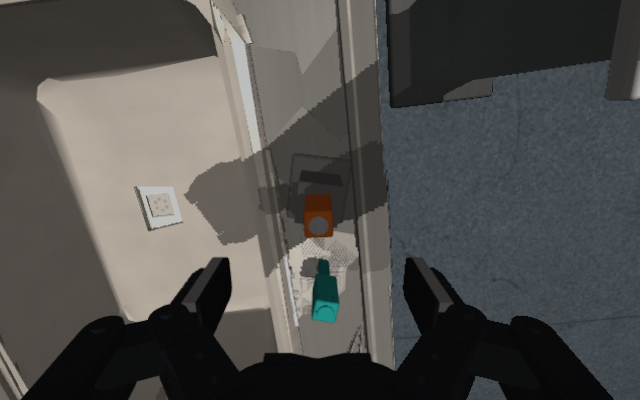

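```bash
python3 - <<'E'
from h import *; import pickle
p,o=pickle.load(open("w4.pkl","rb")); print(onz(p,[(317.8,225.8)],.092),o["ee_pos"])
a=cv2.imread("pics/w4.png"); a=cv2.convertScaleAbs(a,alpha=1.8); crop(a,280,180,75,70,7,"pics/c7.png")
E
```

```text
[[0.43617254 0.20779986 0.092     ]] [0.43554324 0.20633212 0.31196082]
```

View pics/c7.png

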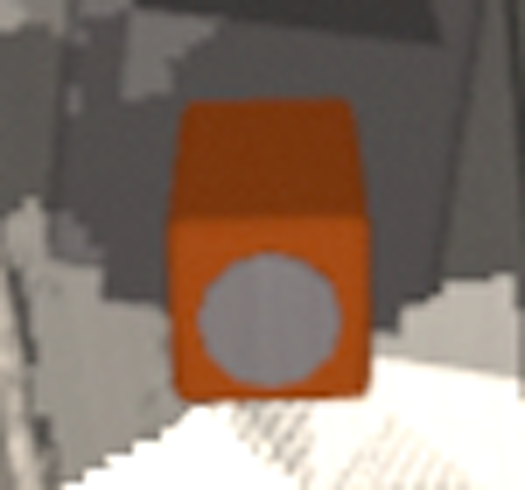

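Handle is square to the jaws and centred. Descending.

Request:
move_arm(
  commands=[
    {"claw":1,"travel":[-0.1,-0.05,2],"turn":0},
    {"claw":1,"travel":[0,0,2],"turn":0},
    {"claw":1,"travel":[0,0,2],"turn":0},
    {"claw":1,"travel":[0,0,1.5],"turn":0},
    {"claw":1,"travel":[0,0,0.7],"turn":0},
  ],
)

```text
time: 10.1
ee_pos: [0.4362, 0.2079, 0.2289]
tcp_rot: [180.0, 0.1, -96.9]
wrist_force: [0.0, -0.4, 0.7]
opening: 0.0856
```

Request:
move_arm(
  commands=[
    {"claw":1,"travel":[0,0,0],"turn":0},
  ],
)

```text
time: 10.18
ee_pos: [0.4362, 0.2079, 0.2292]
tcp_rot: [180.0, 0.1, -96.9]
wrist_force: [-0.2, -0.1, -0.8]
opening: 0.0854
```

Request:
move_arm(
  commands=[
    {"claw":-0.2,"travel":[0,0,0],"turn":0},
    {"claw":-0.5,"travel":[0,0,0],"turn":0},
    {"claw":-1,"travel":[0,0,0],"turn":0},
    {"claw":-1,"travel":[0,0,0],"turn":0},
    {"claw":-1,"travel":[0,0,0],"turn":0},
  ],
  squeeze=60,
)

```text
time: 10.6
ee_pos: [0.4366, 0.2082, 0.2303]
tcp_rot: [-179.9, 0.2, -96.9]
wrist_force: [-0.3, -0.2, -0.2]
opening: 0.0253
```

Request:
move_arm(
  commands=[
    {"claw":-1,"travel":[0,0,0],"turn":0},
    {"claw":-1,"travel":[0,0,0],"turn":0},
    {"claw":-1,"travel":[0,0,0],"turn":0},
    {"claw":-1,"travel":[0,0,0],"turn":0},
  ],
)

```text
time: 10.93
ee_pos: [0.4365, 0.2082, 0.2303]
tcp_rot: [-179.9, 0.2, -96.9]
wrist_force: [-0.7, 0.0, 5.8]
opening: 0.0192
```

```bash
python3 st.py
```

```text
t 10.9333 q [ 25.46  -3.93 -18.2   75.58   0.14 -57.61] p [0.4365 0.2082 0.2303] rot [-179.95    0.2   -96.93] toolz [ 0.0014  0.0033 -1.    ] F [-0.68  0.01  5.79] op 0.0192
```

Request:
move_arm(
  commands=[
    {"claw":-1,"travel":[0,0,-1],"turn":0},
    {"claw":-1,"travel":[0,0,-2],"turn":0},
    {"claw":-1,"travel":[0,0,-3],"turn":0},
    {"claw":-1,"travel":[0,0,-3],"turn":0},
    {"claw":-1,"travel":[0,0,0],"turn":0},
  ],
)

```text
time: 11.35
ee_pos: [0.437, 0.2081, 0.3258]
tcp_rot: [-179.6, 0.4, -96.9]
wrist_force: [0.5, 0.1, -0.7]
opening: 0.0193
```

```bash
python3 st.py; python3 snap.py w5; python3 plan.py 0.4504 -0.1295 0.32 -106.36 4
```

```text
t 11.35 q [ 25.44  -5.24  -8.85  85.87   0.13 -57.64] p [0.437  0.2081 0.3258] rot [-179.63    0.39  -96.92] toolz [ 0.0073  0.006  -1.    ] F [ 0.48  0.07 -0.67] op 0.0193
9 from [0.4369 0.2081 0.3231] [-179.74    0.33  -96.92] t 11.4
([3.71, -0.6, 0.02], 1.05)
([3.69, -0.67, 0.02], 1.05)
([3.68, -0.74, 0.02], 1.05)
([3.67, -0.8, 0.02], 1.05)
([3.65, -0.87, 0.02], 1.05)
([3.64, -0.94, 0.02], 1.05)
([3.62, -1.0, 0.02], 1.05)
([3.6, -1.07, 0.02], 1.05)
([3.58, -1.14, 0.02], 1.05)
```

View pics/w5.png

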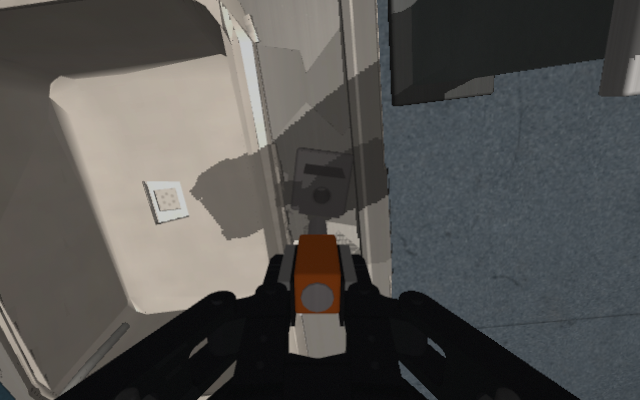

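The pin is held squarely between the jaws (orange handle at about (318,270)), and the stand's hole is empty at (321,197). I'll carry it to in front of the left dot.

Request:
move_arm(
  commands=[
    {"claw":-1,"travel":[3.71,-0.6,0.02],"turn":1.05},
    {"claw":-1,"travel":[3.69,-0.67,0.02],"turn":1.05},
    {"claw":-1,"travel":[3.68,-0.74,0.02],"turn":1.05},
    {"claw":-1,"travel":[3.67,-0.8,0.02],"turn":1.05},
    {"claw":-1,"travel":[3.65,-0.87,0.02],"turn":1.05},
  ],
)

```text
time: 11.82
ee_pos: [0.4433, 0.0187, 0.3173]
tcp_rot: [179.9, 0.2, -102.2]
wrist_force: [1.9, 0.9, -1.4]
opening: 0.0193
```

Request:
move_arm(
  commands=[
    {"claw":-1,"travel":[3.64,-0.94,0.02],"turn":1.05},
    {"claw":-1,"travel":[3.62,-1.0,0.02],"turn":1.05},
    {"claw":-1,"travel":[3.6,-1.07,0.02],"turn":1.05},
    {"claw":-1,"travel":[2,-0.6,0],"turn":1.05},
    {"claw":-1,"travel":[0,0,0],"turn":0},
  ],
)

```text
time: 12.23
ee_pos: [0.4484, -0.1165, 0.3161]
tcp_rot: [179.9, 0.1, -106.7]
wrist_force: [-0.4, 0.1, -1.6]
opening: 0.019
```

Request:
move_arm(
  commands=[
    {"claw":-1,"travel":[0,0,0],"turn":0},
    {"claw":-1,"travel":[0,0,0],"turn":0},
  ],
)

```text
time: 12.4
ee_pos: [0.4486, -0.113, 0.3165]
tcp_rot: [179.9, 0.2, -106.4]
wrist_force: [-0.2, 0.7, -0.5]
opening: 0.0191
```

```bash
python3 st.py; python3 plan.py 0.4504 -0.1295 0.25 -106.36 2; python3 snap.py w6; python3 - <<'E'
from h import *
cv2.imwrite("pics/s1.png",viewer.camera("side")[180:330,220:380].repeat(4,0).repeat(4,1))
E
```

```text
t 12.4 q [-14.18  -7.8  -12.2   85.69   0.18 -87.8 ] p [ 0.4486 -0.113   0.3165] rot [ 179.91    0.18 -106.38] toolz [-0.0006  0.0035 -1.    ] F [-0.25  0.7  -0.55] op 0.0191
4 from [ 0.4486 -0.113   0.3165] [ 179.91    0.18 -106.38] t 12.4
([0.39, -0.16, 1.66], -0.01)
([0.39, -0.16, 1.66], -0.01)
([0.39, -0.16, 1.66], -0.01)
([0.39, -0.16, 1.66], -0.01)
```

View pics/w6.png

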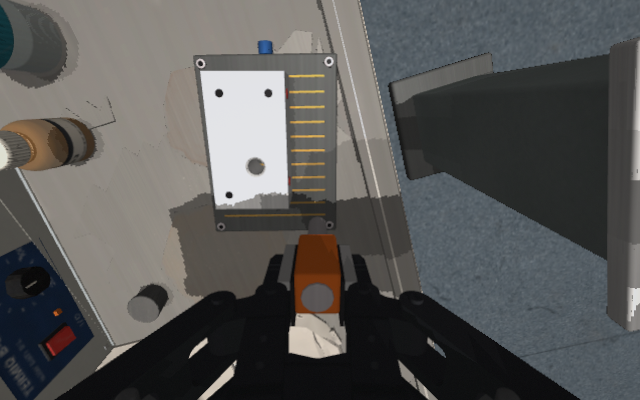

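View pics/s1.png

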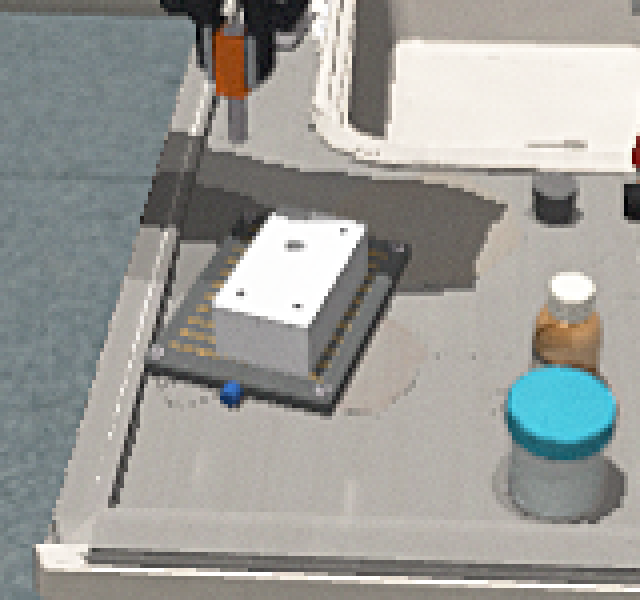

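```bash
python3 - <<'E'
from h import *; import pickle
p,o=pickle.load(open("w6.pkl","rb"))
B=onz(p,[(202,71),(285,70),(288,208),(216,209)],.052)
LB=[(.04,-.06),(-.02,-.06),(-.02,.045),(.04,.045)]
th,t,M,e=fit2(LB,B);print(np.degrees(th),t,e)
print(onz(p,[(256,166)],.052),M@[.005,.01]+t, M@[-.02,.025]+t)
E
python3 plan.py 0.4504 -0.1300 0.248 -106.36 2
```

```text
-16.615187887933764 [ 0.47953166 -0.16376592] [[-0.00035629  0.00039407]
 [-0.0003731  -0.00067698]
 [ 0.00028592 -0.00042571]
 [ 0.00044347  0.00070861]]
[[ 0.48688896 -0.15615496  0.052     ]] [ 0.48718232 -0.15561316] [ 0.46751528 -0.1340909 ]
4 from [ 0.4488 -0.1123  0.3169] [ 179.95    0.18 -106.29] t 12.5
([0.42, -0.16, 1.72], 0.02)
([0.42, -0.16, 1.72], 0.02)
([0.42, -0.16, 1.72], 0.02)
([0.42, -0.17, 1.72], 0.02)
```

Request:
move_arm(
  commands=[
    {"claw":-1,"travel":[0.84,-0.2,1],"turn":0},
    {"claw":-1,"travel":[0.84,-0.2,1.7],"turn":0},
    {"claw":-1,"travel":[0,0,1.7],"turn":0},
    {"claw":-1,"travel":[0,0,1.6],"turn":0},
    {"claw":-1,"travel":[0,0,0.85],"turn":0},
  ],
)

```text
time: 12.92
ee_pos: [0.4474, -0.1299, 0.246]
tcp_rot: [179.8, 0.2, -106.3]
wrist_force: [0.4, 0.2, -1.3]
opening: 0.019
```

Request:
move_arm(
  commands=[
    {"claw":-1,"travel":[0,0,0],"turn":0},
    {"claw":-1,"travel":[0,0,0],"turn":0},
  ],
)

```text
time: 13.08
ee_pos: [0.4479, -0.13, 0.2485]
tcp_rot: [180.0, 0.2, -106.3]
wrist_force: [0.5, 0.3, -0.2]
opening: 0.019
```

```bash
cat >> st.py <<'E'
th=np.radians(-16.45); bx=np.array([np.cos(th),np.sin(th)]); by=np.array([-np.sin(th),np.cos(th)]); t0=np.array([.4797,-.1640])
q=o["ee_pos"][:2]-t0; print("block-frame mm TCP", (q@bx*1000).round(2),(q@by*1000).round(2),"F bx,by",(o["wrist_force"][:2]@bx).round(2),(o["wrist_force"][:2]@by).round(2))
E
python3 st.py;python3 st.py
```

```text
t 13.0833 q [-16.23  -6.61 -18.65  78.01   0.17 -89.9 ] p [ 0.4479 -0.13    0.2485] rot [ 179.95    0.17 -106.33] toolz [ 0.     0.003 -1.   ] F [ 0.46  0.25 -0.24] op 0.019
block-frame mm TCP -40.16 23.56 F bx,by 0.37 0.37
t 13.0833 q [-16.23  -6.61 -18.65  78.01   0.17 -89.9 ] p [ 0.4479 -0.13    0.2485] rot [ 179.95    0.17 -106.33] toolz [ 0.     0.003 -1.   ] F [ 0.46  0.25 -0.24] op 0.019
block-frame mm TCP -40.16 23.56 F bx,by 0.37 0.37
```

Request:
move_arm(
  commands=[
    {"claw":-1,"travel":[0,-0.4,0],"turn":0},
    {"claw":-1,"travel":[0,-0.3,0],"turn":0},
    {"claw":-1,"travel":[0,-0.2,0],"turn":0},
    {"claw":-1,"travel":[0,-0.1,0],"turn":0},
    {"claw":-1,"travel":[0,0,0],"turn":0},
  ],
)

```text
time: 13.5
ee_pos: [0.4579, -0.1332, 0.2489]
tcp_rot: [-180.0, 0.2, -106.4]
wrist_force: [0.1, -0.2, -0.1]
opening: 0.0195
```

Request:
move_arm(
  commands=[
    {"claw":-1,"travel":[0,-0.05,0],"turn":0},
    {"claw":-1,"travel":[0,-0.05,0],"turn":0},
    {"claw":-1,"travel":[0,0,0],"turn":0},
  ],
)

```text
time: 13.75
ee_pos: [0.4585, -0.1334, 0.2486]
tcp_rot: [180.0, 0.2, -106.4]
wrist_force: [0.6, 0.4, -1.0]
opening: 0.0189
```

```bash
python3 st.py
```

```text
t 13.75 q [-16.26  -5.08 -17.23  77.86   0.17 -89.88] p [ 0.4585 -0.1334  0.2486] rot [ 179.98    0.17 -106.38] toolz [ 0.0005  0.0029 -1.    ] F [ 0.64  0.43 -1.02] op 0.0189
block-frame mm TCP -29.01 23.37 F bx,by 0.49 0.59
```

Request:
move_arm(
  commands=[
    {"claw":-1,"travel":[0,-0.05,0],"turn":0},
    {"claw":-1,"travel":[0,-0.05,0],"turn":0},
    {"claw":-1,"travel":[0,0,0],"turn":0},
  ],
)

```text
time: 14.0
ee_pos: [0.4595, -0.1337, 0.2486]
tcp_rot: [180.0, 0.2, -106.4]
wrist_force: [-0.2, -0.2, -1.3]
opening: 0.0192
```

Request:
move_arm(
  commands=[
    {"claw":-1,"travel":[0,-0.03,0],"turn":0},
    {"claw":-1,"travel":[0,0,0],"turn":0},
  ],
)

```text
time: 14.17
ee_pos: [0.4598, -0.1337, 0.2486]
tcp_rot: [180.0, 0.2, -106.4]
wrist_force: [0.7, -0.1, -1.1]
opening: 0.0191
```

Request:
move_arm(
  commands=[
    {"claw":-1,"travel":[0,-0.03,0],"turn":0},
    {"claw":-1,"travel":[0,0,0],"turn":0},
  ],
)

```text
time: 14.33
ee_pos: [0.4601, -0.1338, 0.2486]
tcp_rot: [180.0, 0.2, -106.4]
wrist_force: [0.0, -0.6, -2.0]
opening: 0.0196
```

```bash
python3 st.py
```

```text
t 14.3333 q [-16.26  -4.86 -17.02  77.85   0.17 -89.88] p [ 0.4601 -0.1338  0.2486] rot [ 179.99    0.17 -106.37] toolz [ 0.0006  0.0029 -1.    ] F [ 0.01 -0.57 -2.03] op 0.0196
block-frame mm TCP -27.39 23.39 F bx,by 0.17 -0.54
```

Request:
move_arm(
  commands=[
    {"claw":-1,"travel":[0,-0.04,0],"turn":0},
    {"claw":-1,"travel":[0,0,0],"turn":0},
  ],
)

```text
time: 14.5
ee_pos: [0.4605, -0.1339, 0.2486]
tcp_rot: [180.0, 0.2, -106.4]
wrist_force: [-0.1, -1.1, -1.3]
opening: 0.0195
```

Request:
move_arm(
  commands=[
    {"claw":-1,"travel":[0,-0.03,0],"turn":0},
    {"claw":-1,"travel":[0,0,0],"turn":0},
  ],
)

```text
time: 14.67
ee_pos: [0.4607, -0.134, 0.2486]
tcp_rot: [180.0, 0.2, -106.4]
wrist_force: [0.4, -0.2, -0.0]
opening: 0.0194
```

Request:
move_arm(
  commands=[
    {"claw":-1,"travel":[0,-0.03,0],"turn":0},
    {"claw":-1,"travel":[0,0,0],"turn":0},
  ],
)

```text
time: 14.83
ee_pos: [0.461, -0.1341, 0.2486]
tcp_rot: [180.0, 0.2, -106.4]
wrist_force: [0.8, 0.9, -0.6]
opening: 0.0193
```

Request:
move_arm(
  commands=[
    {"claw":-1,"travel":[0,-0.03,0],"turn":0},
    {"claw":-1,"travel":[0,0,0],"turn":0},
  ],
)

```text
time: 15.0
ee_pos: [0.4612, -0.1341, 0.2486]
tcp_rot: [180.0, 0.2, -106.4]
wrist_force: [-0.4, -0.4, -0.7]
opening: 0.0193
```

Request:
move_arm(
  commands=[
    {"claw":-1,"travel":[0,-0.03,0],"turn":0},
    {"claw":-1,"travel":[0,0,0],"turn":0},
  ],
)

```text
time: 15.17
ee_pos: [0.4614, -0.1342, 0.2486]
tcp_rot: [179.9, 0.2, -106.4]
wrist_force: [-2.5, 0.9, -0.0]
opening: 0.0197
```

```bash
python3 st.py
```

```text
t 15.1667 q [-16.26  -4.64 -16.83  77.87   0.17 -89.88] p [ 0.4614 -0.1342  0.2486] rot [ 179.94    0.17 -106.38] toolz [-0.0001  0.0031 -1.    ] F [-2.52  0.9  -0.02] op 0.0197
block-frame mm TCP -26.02 23.41 F bx,by -2.67 0.15
```

Contact: −2.7 N normal at block-frame x = −26.0 mm, as predicted. I'll push a touch more and hold.

Request:
move_arm(
  commands=[
    {"claw":-1,"travel":[0,-0.02,0],"turn":0},
    {"claw":-1,"travel":[0,0,0],"turn":0},
    {"claw":-1,"travel":[0,0,0],"turn":0},
  ],
)

```text
time: 15.42
ee_pos: [0.4615, -0.1342, 0.2486]
tcp_rot: [179.9, 0.2, -106.4]
wrist_force: [-4.6, 2.1, 1.8]
opening: 0.0193
```

```bash
python3 st.py
```

```text
t 15.4167 q [-16.26  -4.62 -16.81  77.87   0.17 -89.88] p [ 0.4615 -0.1342  0.2486] rot [ 179.94    0.17 -106.38] toolz [-0.0002  0.0032 -1.    ] F [-4.63  2.09  1.81] op 0.0193
block-frame mm TCP -25.86 23.41 F bx,by -5.03 0.69
```

Request:
move_arm(
  commands=[
    {"claw":-1,"travel":[0,0,0],"turn":0},
    {"claw":-1,"travel":[0,0,0],"turn":0},
    {"claw":-1,"travel":[0,0,0],"turn":0},
    {"claw":-1,"travel":[0,0,0],"turn":0},
    {"claw":-1,"travel":[0,0,0],"turn":0},
  ],
)

```text
time: 15.83
ee_pos: [0.4615, -0.1342, 0.2486]
tcp_rot: [179.9, 0.2, -106.4]
wrist_force: [-5.5, 2.0, 2.4]
opening: 0.0192
```

```bash
python3 st.py
```

```text
t 15.8333 q [-16.26  -4.62 -16.81  77.87   0.17 -89.88] p [ 0.4615 -0.1342  0.2486] rot [ 179.94    0.17 -106.37] toolz [-0.0002  0.0032 -1.    ] F [-5.46  2.04  2.41] op 0.0192
block-frame mm TCP -25.87 23.41 F bx,by -5.82 0.41
```

Request:
move_arm(
  commands=[
    {"claw":-1,"travel":[0,0,0],"turn":0},
    {"claw":-1,"travel":[0,0,0],"turn":0},
    {"claw":-1,"travel":[0,0,0],"turn":0},
    {"claw":-1,"travel":[0,0,0],"turn":0},
    {"claw":-1,"travel":[0,0,0],"turn":0},
  ],
)

```text
time: 16.25
ee_pos: [0.4615, -0.1342, 0.2486]
tcp_rot: [179.9, 0.2, -106.4]
wrist_force: [-5.1, 0.3, 1.7]
opening: 0.0191
```

```bash
python3 st.py
```

```text
t 16.25 q [-16.26  -4.62 -16.8   77.87   0.17 -89.88] p [ 0.4615 -0.1342  0.2486] rot [ 179.94    0.17 -106.37] toolz [-0.0001  0.0032 -1.    ] F [-5.13  0.34  1.74] op 0.0191
block-frame mm TCP -25.85 23.4 F bx,by -5.02 -1.13
```

Held at about 5 N for over 0.8 s. Backing off, then moving 70 mm right along the face.

Request:
move_arm(
  commands=[
    {"claw":-1,"travel":[0,0.2,0],"turn":0},
    {"claw":-1,"travel":[0,0.4,0],"turn":0},
    {"claw":-1,"travel":[1.5,0,0],"turn":0},
    {"claw":-1,"travel":[2,0,0],"turn":0},
    {"claw":-1,"travel":[2,0,0],"turn":0},
  ],
)

```text
time: 16.67
ee_pos: [0.4404, -0.1857, 0.2486]
tcp_rot: [-179.9, 0.2, -106.3]
wrist_force: [1.0, 0.4, -0.9]
opening: 0.019
```

Request:
move_arm(
  commands=[
    {"claw":-1,"travel":[1.3,0,0],"turn":0},
    {"claw":-1,"travel":[0,0,0],"turn":0},
    {"claw":-1,"travel":[0,0,0],"turn":0},
  ],
)

```text
time: 16.92
ee_pos: [0.4367, -0.1982, 0.2485]
tcp_rot: [-180.0, 0.2, -106.5]
wrist_force: [0.3, 0.4, -1.9]
opening: 0.0194
```

```bash
python3 st.py
```

```text
t 16.9167 q [-24.45  -4.8  -16.99  77.81   0.17 -97.99] p [ 0.4367 -0.1982  0.2485] rot [-179.98    0.17 -106.46] toolz [ 0.0012  0.0028 -1.    ] F [ 0.33  0.43 -1.91] op 0.0194
block-frame mm TCP -31.57 -44.97 F bx,by 0.19 0.5
```

Request:
move_arm(
  commands=[
    {"claw":-1,"travel":[0,-0.2,0],"turn":0},
    {"claw":-1,"travel":[0,-0.1,0],"turn":0},
    {"claw":-1,"travel":[0,-0.08,0],"turn":0},
    {"claw":-1,"travel":[0,-0.04,0],"turn":0},
    {"claw":-1,"travel":[0,0,0],"turn":0},
  ],
)

```text
time: 17.33
ee_pos: [0.4411, -0.1987, 0.2484]
tcp_rot: [180.0, 0.2, -106.3]
wrist_force: [0.3, 0.2, -0.6]
opening: 0.0191
```

Request:
move_arm(
  commands=[
    {"claw":-1,"travel":[0,-0.03,0],"turn":0},
    {"claw":-1,"travel":[0,0,0],"turn":0},
  ],
)

```text
time: 17.5
ee_pos: [0.4412, -0.199, 0.2484]
tcp_rot: [180.0, 0.2, -106.4]
wrist_force: [0.3, -0.2, -0.9]
opening: 0.0194
```

Request:
move_arm(
  commands=[
    {"claw":-1,"travel":[0,-0.03,0],"turn":0},
    {"claw":-1,"travel":[0,0,0],"turn":0},
  ],
)

```text
time: 17.67
ee_pos: [0.4415, -0.1992, 0.2484]
tcp_rot: [180.0, 0.2, -106.4]
wrist_force: [0.2, 0.1, -1.0]
opening: 0.019
```

```bash
python3 st.py
```

```text
t 17.6667 q [-24.32  -4.12 -16.36  77.8    0.17 -97.95] p [ 0.4415 -0.1992  0.2484] rot [ 179.98    0.17 -106.37] toolz [ 0.0006  0.0029 -1.    ] F [ 0.17  0.14 -0.98] op 0.019
block-frame mm TCP -26.72 -44.58 F bx,by 0.13 0.18
```

Request:
move_arm(
  commands=[
    {"claw":-1,"travel":[0,-0.03,0],"turn":0},
    {"claw":-1,"travel":[0,0,0],"turn":0},
  ],
)

```text
time: 17.83
ee_pos: [0.4417, -0.1993, 0.2484]
tcp_rot: [180.0, 0.2, -106.4]
wrist_force: [-0.2, -0.8, -1.8]
opening: 0.019
```

Request:
move_arm(
  commands=[
    {"claw":-1,"travel":[0,-0.03,0],"turn":0},
    {"claw":-1,"travel":[0,0,0],"turn":0},
  ],
)

```text
time: 18.0
ee_pos: [0.442, -0.1994, 0.2484]
tcp_rot: [180.0, 0.2, -106.4]
wrist_force: [-0.2, 0.2, -1.0]
opening: 0.019
```

```bash
python3 st.py
```

```text
t 18.0 q [-24.32  -4.03 -16.28  77.8    0.16 -97.94] p [ 0.442  -0.1994  0.2484] rot [ 179.97    0.17 -106.38] toolz [ 0.0004  0.0029 -1.    ] F [-0.18  0.18 -0.96] op 0.019
block-frame mm TCP -26.15 -44.64 F bx,by -0.22 0.12
```

Request:
move_arm(
  commands=[
    {"claw":-1,"travel":[0,-0.03,0],"turn":0},
    {"claw":-1,"travel":[0,0,0],"turn":0},
  ],
)

```text
time: 18.17
ee_pos: [0.4422, -0.1995, 0.2484]
tcp_rot: [180.0, 0.2, -106.4]
wrist_force: [-1.8, -0.0, -0.6]
opening: 0.0194
```

```bash
python3 st.py
```

```text
t 18.1667 q [-24.32  -4.   -16.25  77.82   0.16 -97.94] p [ 0.4422 -0.1995  0.2484] rot [ 179.95    0.17 -106.38] toolz [ 0.     0.003 -1.   ] F [-1.78 -0.02 -0.58] op 0.0194
block-frame mm TCP -25.96 -44.63 F bx,by -1.7 -0.52
```

Request:
move_arm(
  commands=[
    {"claw":-1,"travel":[0,-0.025,0],"turn":0},
    {"claw":-1,"travel":[0,0,0],"turn":0},
    {"claw":-1,"travel":[0,0,0],"turn":0},
  ],
)

```text
time: 18.42
ee_pos: [0.4423, -0.1995, 0.2484]
tcp_rot: [179.9, 0.2, -106.4]
wrist_force: [-4.0, 0.7, 0.6]
opening: 0.0189
```

```bash
python3 st.py
```

```text
t 18.4167 q [-24.31  -3.97 -16.22  77.82   0.15 -97.93] p [ 0.4423 -0.1995  0.2484] rot [ 179.94    0.16 -106.38] toolz [-0.0001  0.003  -1.    ] F [-4.01  0.7   0.61] op 0.0189
block-frame mm TCP -25.77 -44.61 F bx,by -4.05 -0.46
```

Request:
move_arm(
  commands=[
    {"claw":-1,"travel":[0,0,0],"turn":0},
    {"claw":-1,"travel":[0,0,0],"turn":0},
    {"claw":-1,"travel":[0,0,0],"turn":0},
    {"claw":-1,"travel":[0,0,0],"turn":0},
    {"claw":-1,"travel":[0,0,0],"turn":0},
  ],
)

```text
time: 18.83
ee_pos: [0.4424, -0.1995, 0.2484]
tcp_rot: [180.0, 0.2, -106.4]
wrist_force: [-5.3, 0.5, 1.9]
opening: 0.0196
```

```bash
python3 st.py
```

```text
t 18.8333 q [-24.31  -3.96 -16.22  77.81   0.15 -97.93] p [ 0.4424 -0.1995  0.2484] rot [ 179.96    0.16 -106.38] toolz [ 0.0001  0.0029 -1.    ] F [-5.29  0.48  1.91] op 0.0196
block-frame mm TCP -25.71 -44.63 F bx,by -5.21 -1.03
```

Request:
move_arm(
  commands=[
    {"claw":-1,"travel":[0,0,0],"turn":0},
    {"claw":-1,"travel":[0,0,0],"turn":0},
    {"claw":-1,"travel":[0,0,0],"turn":0},
    {"claw":-1,"travel":[0,0,0],"turn":0},
    {"claw":-1,"travel":[0,0,0],"turn":0},
  ],
)

```text
time: 19.25
ee_pos: [0.4424, -0.1995, 0.2484]
tcp_rot: [180.0, 0.2, -106.4]
wrist_force: [-4.6, 0.6, 1.8]
opening: 0.0194
```

```bash
python3 st.py
```

```text
t 19.25 q [-24.31  -3.97 -16.22  77.81   0.15 -97.93] p [ 0.4424 -0.1995  0.2484] rot [ 179.96    0.16 -106.38] toolz [ 0.0001  0.0029 -1.    ] F [-4.61  0.64  1.81] op 0.0194
block-frame mm TCP -25.72 -44.65 F bx,by -4.6 -0.69
```

Held at about 5 N. Now round the corner to the left end.

Request:
move_arm(
  commands=[
    {"claw":-1,"travel":[0,0.3,0],"turn":0},
    {"claw":-1,"travel":[0,0.5,0],"turn":0},
    {"claw":-1,"travel":[-2.5,0,0],"turn":0},
    {"claw":-1,"travel":[-3,0,0],"turn":0},
    {"claw":-1,"travel":[-3,0,0],"turn":0},
  ],
)

```text
time: 19.67
ee_pos: [0.4588, -0.1151, 0.2489]
tcp_rot: [-179.9, 0.2, -106.5]
wrist_force: [-0.6, -0.0, -1.3]
opening: 0.0193
```

Request:
move_arm(
  commands=[
    {"claw":-1,"travel":[-2.5,0,0],"turn":0},
    {"claw":-1,"travel":[0,0,0],"turn":0},
    {"claw":-1,"travel":[0,-1.5,0],"turn":0},
    {"claw":-1,"travel":[0,-1.5,0],"turn":0},
    {"claw":-1,"travel":[0,-1.4,0],"turn":0},
  ],
)

```text
time: 20.08
ee_pos: [0.5087, -0.1042, 0.249]
tcp_rot: [-179.9, 0.2, -106.3]
wrist_force: [-0.1, -0.0, -0.0]
opening: 0.0195
```

Request:
move_arm(
  commands=[
    {"claw":-1,"travel":[0,0,0],"turn":0},
    {"claw":-1,"travel":[0,0,0],"turn":0},
  ],
)

```text
time: 20.25
ee_pos: [0.5081, -0.1043, 0.2485]
tcp_rot: [180.0, 0.2, -106.4]
wrist_force: [-0.4, 0.1, -1.3]
opening: 0.0195
```

```bash
python3 st.py
```

```text
t 20.25 q [-11.64   0.58 -11.77  77.67   0.18 -85.26] p [ 0.5081 -0.1043  0.2485] rot [ 179.97    0.18 -106.38] toolz [ 0.0004  0.0032 -1.    ] F [-0.42  0.05 -1.3 ] op 0.0195
block-frame mm TCP 10.31 65.25 F bx,by -0.42 -0.07
```

Request:
move_arm(
  commands=[
    {"claw":-1,"travel":[0.5,0,0],"turn":0},
    {"claw":-1,"travel":[0.4,0,0],"turn":0},
    {"claw":-1,"travel":[0.15,0,0],"turn":0},
    {"claw":-1,"travel":[0.05,0,0],"turn":0},
    {"claw":-1,"travel":[0,0,0],"turn":0},
  ],
)

```text
time: 20.67
ee_pos: [0.5047, -0.1149, 0.2489]
tcp_rot: [180.0, 0.2, -106.4]
wrist_force: [0.9, -0.6, -1.4]
opening: 0.0193
```

Request:
move_arm(
  commands=[
    {"claw":-1,"travel":[0.04,0,0],"turn":0},
    {"claw":-1,"travel":[0,0,0],"turn":0},
  ],
)

```text
time: 20.83
ee_pos: [0.5048, -0.1151, 0.2487]
tcp_rot: [180.0, 0.2, -106.4]
wrist_force: [-0.4, 0.9, -1.0]
opening: 0.0194
```

Request:
move_arm(
  commands=[
    {"claw":-1,"travel":[0.04,0,0],"turn":0},
    {"claw":-1,"travel":[0,0,0],"turn":0},
  ],
)

```text
time: 21.0
ee_pos: [0.5048, -0.1154, 0.2487]
tcp_rot: [180.0, 0.2, -106.4]
wrist_force: [0.4, -0.5, -0.6]
opening: 0.0194
```

```bash
python3 st.py
```

```text
t 21.0 q [-12.92   0.45 -11.88  77.68   0.17 -86.55] p [ 0.5048 -0.1154  0.2487] rot [ 179.98    0.17 -106.37] toolz [ 0.0006  0.0029 -1.    ] F [ 0.36 -0.47 -0.57] op 0.0194
block-frame mm TCP 10.28 53.68 F bx,by 0.48 -0.34
```

Request:
move_arm(
  commands=[
    {"claw":-1,"travel":[0.04,0,0],"turn":0},
    {"claw":-1,"travel":[0,0,0],"turn":0},
  ],
)

```text
time: 21.17
ee_pos: [0.5047, -0.1158, 0.2487]
tcp_rot: [180.0, 0.2, -106.4]
wrist_force: [0.8, 0.2, -2.1]
opening: 0.0195
```

Request:
move_arm(
  commands=[
    {"claw":-1,"travel":[0.04,0,0],"turn":0},
    {"claw":-1,"travel":[0,0,0],"turn":0},
  ],
)

```text
time: 21.33
ee_pos: [0.5045, -0.1163, 0.2487]
tcp_rot: [180.0, 0.2, -106.4]
wrist_force: [-0.2, -0.5, -1.2]
opening: 0.0193
```

Request:
move_arm(
  commands=[
    {"claw":-1,"travel":[0.03,0,0],"turn":0},
    {"claw":-1,"travel":[0,0,0],"turn":0},
  ],
)

```text
time: 21.5
ee_pos: [0.5044, -0.1166, 0.2487]
tcp_rot: [180.0, 0.2, -106.4]
wrist_force: [-0.3, 0.6, -1.1]
opening: 0.0191
```

```bash
python3 st.py
```

```text
t 21.5 q [-13.05   0.44 -11.89  77.68   0.17 -86.67] p [ 0.5044 -0.1166  0.2487] rot [ 179.98    0.17 -106.38] toolz [ 0.0006  0.0029 -1.    ] F [-0.3   0.63 -1.14] op 0.0191
block-frame mm TCP 10.3 52.51 F bx,by -0.47 0.52
```

Request:
move_arm(
  commands=[
    {"claw":-1,"travel":[0.03,0,0],"turn":0},
    {"claw":-1,"travel":[0,0,0],"turn":0},
  ],
)

```text
time: 21.67
ee_pos: [0.5044, -0.1168, 0.2487]
tcp_rot: [180.0, 0.2, -106.4]
wrist_force: [-0.3, -0.2, -1.7]
opening: 0.0193
```

Request:
move_arm(
  commands=[
    {"claw":-1,"travel":[0.03,0,0],"turn":0},
    {"claw":-1,"travel":[0,0,0],"turn":0},
  ],
)

```text
time: 21.83
ee_pos: [0.5043, -0.117, 0.2487]
tcp_rot: [180.0, 0.2, -106.4]
wrist_force: [0.1, 1.3, -0.8]
opening: 0.0194
```

```bash
python3 st.py
```

```text
t 21.8333 q [-13.11   0.43 -11.89  77.68   0.19 -86.74] p [ 0.5043 -0.117   0.2487] rot [ 179.99    0.19 -106.37] toolz [ 0.0007  0.0033 -1.    ] F [ 0.15  1.33 -0.77] op 0.0194
block-frame mm TCP 10.29 52.0 F bx,by -0.24 1.32
```

Request:
move_arm(
  commands=[
    {"claw":-1,"travel":[0.02,0,0],"turn":0},
    {"claw":-1,"travel":[0,0,0],"turn":0},
    {"claw":-1,"travel":[0,0,0],"turn":0},
  ],
)

```text
time: 22.08
ee_pos: [0.5043, -0.1172, 0.2487]
tcp_rot: [180.0, 0.2, -106.4]
wrist_force: [0.7, 2.1, -1.2]
opening: 0.0195
```

```bash
python3 st.py
```

```text
t 22.0833 q [-13.12   0.43 -11.89  77.68   0.2  -86.76] p [ 0.5043 -0.1172  0.2487] rot [ 179.99    0.2  -106.37] toolz [ 0.0007  0.0034 -1.    ] F [ 0.7   2.09 -1.21] op 0.0195
block-frame mm TCP 10.29 51.87 F bx,by 0.08 2.21
```

Request:
move_arm(
  commands=[
    {"claw":-1,"travel":[0.02,0,0],"turn":0},
    {"claw":-1,"travel":[0,0,0],"turn":0},
    {"claw":-1,"travel":[0,0,0],"turn":0},
  ],
)

```text
time: 22.33
ee_pos: [0.5042, -0.1173, 0.2488]
tcp_rot: [180.0, 0.2, -106.4]
wrist_force: [1.3, 3.7, 0.2]
opening: 0.0193
```

```bash
python3 st.py
```

```text
t 22.3333 q [-13.14   0.43 -11.89  77.68   0.2  -86.78] p [ 0.5042 -0.1173  0.2488] rot [ 179.99    0.2  -106.36] toolz [ 0.0008  0.0034 -1.    ] F [1.28 3.74 0.2 ] op 0.0193
block-frame mm TCP 10.29 51.7 F bx,by 0.17 3.95
```

Request:
move_arm(
  commands=[
    {"claw":-1,"travel":[0,0,0],"turn":0},
    {"claw":-1,"travel":[0,0,0],"turn":0},
    {"claw":-1,"travel":[0,0,0],"turn":0},
    {"claw":-1,"travel":[0,0,0],"turn":0},
    {"claw":-1,"travel":[0,0,0],"turn":0},
  ],
)

```text
time: 22.75
ee_pos: [0.5042, -0.1174, 0.2488]
tcp_rot: [180.0, 0.2, -106.4]
wrist_force: [0.3, 5.2, 0.1]
opening: 0.0192
```

```bash
python3 st.py
```

```text
t 22.75 q [-13.14   0.43 -11.89  77.68   0.2  -86.78] p [ 0.5042 -0.1174  0.2488] rot [ 179.99    0.2  -106.36] toolz [ 0.0008  0.0033 -1.    ] F [0.32 5.17 0.1 ] op 0.0192
block-frame mm TCP 10.31 51.67 F bx,by -1.15 5.05
```

Request:
move_arm(
  commands=[
    {"claw":-1,"travel":[0,0,0],"turn":0},
    {"claw":-1,"travel":[0,0,0],"turn":0},
    {"claw":-1,"travel":[0,0,0],"turn":0},
    {"claw":-1,"travel":[0,0,0],"turn":0},
    {"claw":-1,"travel":[0,0,0],"turn":0},
  ],
)

```text
time: 23.17
ee_pos: [0.5042, -0.1174, 0.2488]
tcp_rot: [180.0, 0.2, -106.4]
wrist_force: [1.2, 5.4, 0.5]
opening: 0.0196
```

```bash
python3 st.py
```

```text
t 23.1667 q [-13.15   0.43 -11.89  77.68   0.2  -86.78] p [ 0.5042 -0.1174  0.2488] rot [ 179.99    0.2  -106.37] toolz [ 0.0008  0.0033 -1.    ] F [1.2 5.4 0.5] op 0.0196
block-frame mm TCP 10.32 51.64 F bx,by -0.38 5.52
```

All three dots touched. The contacts put the TCP target for the bore at block frame (4.85, 11.0) mm. I'll retract, lift and move above it.

Request:
move_arm(
  commands=[
    {"claw":-1,"travel":[-0.3,0,0],"turn":0},
    {"claw":-1,"travel":[-0.5,0,0],"turn":0},
    {"claw":-1,"travel":[0,0,-1.5],"turn":0},
    {"claw":-1,"travel":[0,0,-2],"turn":0},
    {"claw":-1,"travel":[0,0,0],"turn":0},
  ],
)

```text
time: 23.58
ee_pos: [0.507, -0.1099, 0.287]
tcp_rot: [-179.8, 0.1, -106.4]
wrist_force: [0.5, -1.1, -1.1]
opening: 0.0194
```

Request:
move_arm(
  commands=[
    {"claw":-1,"travel":[0,0,0],"turn":0},
  ],
)

```text
time: 23.67
ee_pos: [0.5067, -0.1099, 0.2844]
tcp_rot: [-179.9, 0.1, -106.4]
wrist_force: [0.0, -0.0, -1.2]
opening: 0.0193
```

```bash
python3 st.py; cat > pb.py <<'E'
import sys
from h import *
from plan import plan
th=np.radians(-16.45); bx=np.array([np.cos(th),np.sin(th)]); by=np.array([-np.sin(th),np.cos(th)]); t0=np.array([.4797,-.1640])
a,b,z=map(float,sys.argv[1:4]); w=t0+a/1000*bx+b/1000*by; print(w)
plan(w[0],w[1],z,-106.37,2.0)
E
python3 pb.py 4.85 11.0 0.283; python3 snap.py w7; python3 - <<'E'
from h import *
cv2.imwrite("pics/s2.png",viewer.camera("side")[180:330,220:380].repeat(4,0).repeat(4,1))
E
```

```text
t 23.6667 q [-12.27  -0.06  -8.43  81.53   0.13 -85.89] p [ 0.5067 -0.1099  0.2844] rot [-179.91    0.14 -106.38] toolz [ 0.0022  0.0018 -1.    ] F [ 0.01 -0.02 -1.16] op 0.0193
block-frame mm TCP 10.61 59.52 F bx,by 0.02 -0.01
[ 0.48746644 -0.15482368]
3 from [ 0.5067 -0.1099  0.2844] [-1.7991e+02  1.4000e-01 -1.0638e+02] t 23.6667
([1.62, 0.19, 0.04], -0.0)
([1.62, 0.19, 0.04], -0.0)
([1.62, 0.19, 0.04], -0.0)
```

View pics/w7.png

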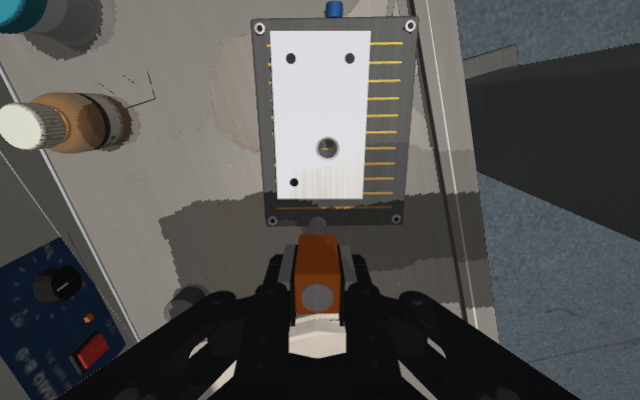

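View pics/s2.png

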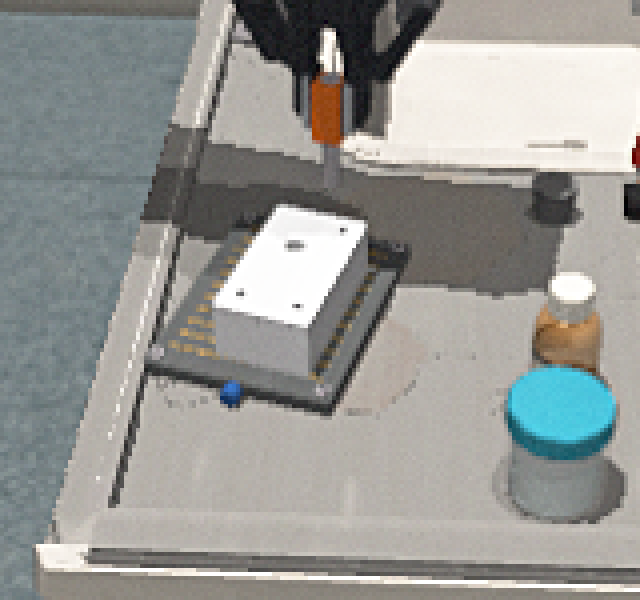

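```bash
python3 - <<'E'
from h import *; import pickle
p,o=pickle.load(open("w7.pkl","rb")); w=onz(p,[(327.5,147.8)],.052)[0]
th=np.radians(-16.45); bx=np.array([np.cos(th),np.sin(th)]); by=np.array([-np.sin(th),np.cos(th)]); t0=np.array([.4797,-.1640])
print(w,(w[:2]-t0)@bx,(w[:2]-t0)@by)
E
```

```text
[ 0.48714912 -0.15618865  0.052     ] 0.004932202468696831 0.009601040977883354
```

Request:
move_arm(
  commands=[
    {"claw":-1,"travel":[1.2,0.14,0],"turn":0},
    {"claw":-1,"travel":[1.6,0.19,0],"turn":0},
    {"claw":-1,"travel":[1.2,0.14,0],"turn":0},
    {"claw":-1,"travel":[0.8,0.09,0],"turn":0},
    {"claw":-1,"travel":[0,0,0],"turn":0},
  ],
)

```text
time: 24.18
ee_pos: [0.4868, -0.1558, 0.2832]
tcp_rot: [179.9, 0.1, -106.5]
wrist_force: [0.6, 0.2, -0.9]
opening: 0.0196
```

Request:
move_arm(
  commands=[
    {"claw":-1,"travel":[0,0,0],"turn":0},
    {"claw":-1,"travel":[0,0,0],"turn":0},
    {"claw":-1,"travel":[0,0,0],"turn":0},
  ],
)

```text
time: 24.43
ee_pos: [0.4876, -0.1541, 0.2835]
tcp_rot: [180.0, 0.2, -106.4]
wrist_force: [0.1, 0.0, -0.5]
opening: 0.0192
```

```bash
python3 st.py; python3 pb.py 4.85 11.0 0.283
```

```text
t 24.4333 q [-17.57  -0.95  -9.41  81.56   0.18 -91.22] p [ 0.4876 -0.1541  0.2835] rot [ 179.98    0.18 -106.35] toolz [ 0.0006  0.003  -1.    ] F [ 0.08  0.03 -0.53] op 0.0192
block-frame mm TCP 4.81 11.79 F bx,by 0.06 0.05
[ 0.48746644 -0.15482368]
1 from [ 0.4876 -0.1541  0.2835] [ 179.98    0.18 -106.35] t 24.4333
([0.08, -0.0, 0.05], 0.02)
```

Request:
move_arm(
  commands=[
    {"claw":-1,"travel":[0.08,0,0.5],"turn":0},
    {"claw":-1,"travel":[0,0,0.5],"turn":0},
    {"claw":-1,"travel":[0,0,0.2],"turn":0},
    {"claw":-1,"travel":[0,0,0],"turn":0},
    {"claw":-1,"travel":[0,0,0],"turn":0},
  ],
)

```text
time: 24.85
ee_pos: [0.4872, -0.155, 0.2712]
tcp_rot: [180.0, 0.2, -106.4]
wrist_force: [0.7, 0.9, -1.9]
opening: 0.0193
```

```bash
python3 st.py; python3 pb.py 4.85 11.0 0.26
```

```text
t 24.85 q [-17.68  -0.8  -10.62  80.23   0.17 -91.32] p [ 0.4872 -0.155   0.2712] rot [ 179.95    0.17 -106.36] toolz [ 0.      0.0031 -1.    ] F [ 0.74  0.91 -1.89] op 0.0193
block-frame mm TCP 4.67 10.79 F bx,by 0.46 1.08
[ 0.48746644 -0.15482368]
1 from [ 0.4872 -0.155   0.2712] [ 1.7995e+02  1.7000e-01 -1.0636e+02] t 24.85
([-0.02, -0.02, 1.12], 0.01)
```

Request:
move_arm(
  commands=[
    {"claw":-1,"travel":[-0.02,-0.015,0.1],"turn":0},
    {"claw":-1,"travel":[0,0,0.1],"turn":0},
    {"claw":-1,"travel":[0,0,0.1],"turn":0},
    {"claw":-1,"travel":[0,0,0],"turn":0},
  ],
)

```text
time: 25.18
ee_pos: [0.4875, -0.155, 0.2684]
tcp_rot: [180.0, 0.2, -106.4]
wrist_force: [-0.4, 0.6, -0.5]
opening: 0.0193
```

```bash
python3 st.py
```

```text
t 25.1833 q [-17.67  -0.74 -10.88  79.89   0.17 -91.3 ] p [ 0.4875 -0.155   0.2684] rot [ 179.98    0.17 -106.38] toolz [ 0.0005  0.003  -1.    ] F [-0.38  0.57 -0.48] op 0.0193
block-frame mm TCP 4.88 10.87 F bx,by -0.53 0.44
```

Request:
move_arm(
  commands=[
    {"claw":-1,"travel":[0,0,0.08],"turn":0},
    {"claw":-1,"travel":[0,0,0.08],"turn":0},
    {"claw":-1,"travel":[0,0,0],"turn":0},
  ],
)

```text
time: 25.43
ee_pos: [0.4874, -0.155, 0.2668]
tcp_rot: [180.0, 0.2, -106.4]
wrist_force: [-0.4, 0.9, -1.6]
opening: 0.0191
```

```bash
python3 st.py
```

```text
t 25.4333 q [-17.67  -0.72 -11.03  79.72   0.17 -91.3 ] p [ 0.4874 -0.155   0.2668] rot [ 179.97    0.17 -106.38] toolz [ 0.0004  0.003  -1.    ] F [-0.43  0.88 -1.64] op 0.0191
block-frame mm TCP 4.87 10.87 F bx,by -0.66 0.72
```

Tip is at about 50.5 mm, in the chamfer and with no contact force. I'll keep lowering gently and watch the force.

Request:
move_arm(
  commands=[
    {"claw":-1,"travel":[-0.01,0,0.08],"turn":0},
    {"claw":-1,"travel":[0,0,0.08],"turn":0},
    {"claw":-1,"travel":[0,0,0.08],"turn":0},
    {"claw":-1,"travel":[0,0,0],"turn":0},
  ],
)

```text
time: 25.77
ee_pos: [0.4875, -0.1548, 0.2644]
tcp_rot: [180.0, 0.2, -106.4]
wrist_force: [-0.0, 0.2, -0.3]
opening: 0.0194
```

Request:
move_arm(
  commands=[
    {"claw":-1,"travel":[0,0,0.1],"turn":0},
    {"claw":-1,"travel":[0,0,0.1],"turn":0},
    {"claw":-1,"travel":[0,0,0.1],"turn":0},
    {"claw":-1,"travel":[0,0,0],"turn":0},
  ],
)

```text
time: 26.1
ee_pos: [0.4875, -0.1548, 0.2613]
tcp_rot: [180.0, 0.2, -106.4]
wrist_force: [0.8, 1.3, -1.3]
opening: 0.0195
```

```bash
python3 st.py
```

```text
t 26.1 q [-17.66  -0.63 -11.56  79.11   0.17 -91.28] p [ 0.4875 -0.1548  0.2613] rot [ 179.96    0.17 -106.37] toolz [ 0.0002  0.003  -1.    ] F [ 0.82  1.32 -1.35] op 0.0195
block-frame mm TCP 4.84 11.01 F bx,by 0.41 1.49
```

Request:
move_arm(
  commands=[
    {"claw":-1,"travel":[0,0,0.15],"turn":0},
    {"claw":-1,"travel":[0,0,0.15],"turn":0},
    {"claw":-1,"travel":[0,0,0.15],"turn":0},
    {"claw":-1,"travel":[0,0,0.15],"turn":0},
    {"claw":-1,"travel":[0,0,0],"turn":0},
  ],
)

```text
time: 26.52
ee_pos: [0.4874, -0.1548, 0.2551]
tcp_rot: [180.0, 0.2, -106.4]
wrist_force: [0.2, -0.4, -0.8]
opening: 0.0193
```

Request:
move_arm(
  commands=[
    {"claw":-1,"travel":[0,0,0.15],"turn":0},
    {"claw":-1,"travel":[0,0,0.15],"turn":0},
    {"claw":-1,"travel":[0,0,0.15],"turn":0},
    {"claw":-1,"travel":[0,0,0.15],"turn":0},
    {"claw":-1,"travel":[0,0,0],"turn":0},
  ],
)

```text
time: 26.93
ee_pos: [0.4874, -0.1548, 0.2492]
tcp_rot: [180.0, 0.2, -106.4]
wrist_force: [-0.7, -0.0, -1.4]
opening: 0.019
```

Request:
move_arm(
  commands=[
    {"claw":-1,"travel":[0,0,0.15],"turn":0},
    {"claw":-1,"travel":[0,0,0.15],"turn":0},
    {"claw":-1,"travel":[0,0,0.15],"turn":0},
    {"claw":-1,"travel":[0,0,0.15],"turn":0},
    {"claw":-1,"travel":[0,0,0],"turn":0},
  ],
)

```text
time: 27.35
ee_pos: [0.4874, -0.1548, 0.2432]
tcp_rot: [180.0, 0.2, -106.4]
wrist_force: [0.5, 0.2, -0.9]
opening: 0.0193
```

```bash
python3 st.py
```

```text
t 27.35 q [-17.65  -0.28 -13.23  77.11   0.17 -91.28] p [ 0.4874 -0.1548  0.2432] rot [ 179.95    0.17 -106.37] toolz [ 0.     0.003 -1.   ] F [ 0.54  0.22 -0.87] op 0.0193
block-frame mm TCP 4.79 11.05 F bx,by 0.46 0.37
```

Request:
move_arm(
  commands=[
    {"claw":-1,"travel":[0,0,0.15],"turn":0},
    {"claw":-1,"travel":[0,0,0.15],"turn":0},
    {"claw":-1,"travel":[0,0,0.15],"turn":0},
    {"claw":-1,"travel":[0,0,0.15],"turn":0},
    {"claw":-1,"travel":[0,0,0],"turn":0},
  ],
)

```text
time: 27.77
ee_pos: [0.4874, -0.1547, 0.2372]
tcp_rot: [180.0, 0.2, -106.4]
wrist_force: [0.5, 0.0, -0.7]
opening: 0.0195
```

Request:
move_arm(
  commands=[
    {"claw":-1,"travel":[0,0,0.1],"turn":0},
    {"claw":-1,"travel":[0,0,0.08],"turn":0},
    {"claw":-1,"travel":[0,0,0],"turn":0},
  ],
)

```text
time: 28.02
ee_pos: [0.4875, -0.1548, 0.2356]
tcp_rot: [180.0, 0.2, -106.4]
wrist_force: [0.6, 0.4, -1.6]
opening: 0.0192
```

Request:
move_arm(
  commands=[
    {"claw":-1,"travel":[0,0,0.06],"turn":0},
    {"claw":-1,"travel":[0,0,0],"turn":0},
  ],
)

```text
time: 28.18
ee_pos: [0.4875, -0.1548, 0.2351]
tcp_rot: [180.0, 0.2, -106.4]
wrist_force: [0.0, 0.1, -1.9]
opening: 0.0192
```

Request:
move_arm(
  commands=[
    {"claw":-1,"travel":[0,0,0.05],"turn":0},
    {"claw":-1,"travel":[0,0,0],"turn":0},
  ],
)

```text
time: 28.35
ee_pos: [0.4875, -0.1548, 0.2346]
tcp_rot: [180.0, 0.2, -106.4]
wrist_force: [-0.9, -0.4, -0.6]
opening: 0.0191
```

```bash
python3 st.py
```

```text
t 28.35 q [-17.65  -0.1  -13.99  76.12   0.17 -91.27] p [ 0.4875 -0.1548  0.2346] rot [ 179.99    0.17 -106.37] toolz [ 0.0006  0.0029 -1.    ] F [-0.93 -0.41 -0.61] op 0.0191
block-frame mm TCP 4.89 11.09 F bx,by -0.77 -0.66
```

Request:
move_arm(
  commands=[
    {"claw":-1,"travel":[0,0,0.05],"turn":0},
    {"claw":-1,"travel":[0,0,0],"turn":0},
  ],
)

```text
time: 28.52
ee_pos: [0.4875, -0.1548, 0.2341]
tcp_rot: [180.0, 0.2, -106.4]
wrist_force: [-0.3, 0.0, -0.8]
opening: 0.0199
```

Request:
move_arm(
  commands=[
    {"claw":-1,"travel":[0,0,0.05],"turn":0},
    {"claw":-1,"travel":[0,0,0],"turn":0},
  ],
)

```text
time: 28.68
ee_pos: [0.4875, -0.1548, 0.2336]
tcp_rot: [180.0, 0.2, -106.4]
wrist_force: [-0.3, -0.1, -1.8]
opening: 0.0192
```

Request:
move_arm(
  commands=[
    {"claw":-1,"travel":[0,0,0.03],"turn":0},
    {"claw":-1,"travel":[0,0,0],"turn":0},
  ],
)

```text
time: 28.85
ee_pos: [0.4875, -0.1548, 0.2334]
tcp_rot: [180.0, 0.2, -106.4]
wrist_force: [-0.2, 0.0, -0.5]
opening: 0.0191
```

Request:
move_arm(
  commands=[
    {"claw":-1,"travel":[0,0,0.03],"turn":0},
    {"claw":-1,"travel":[0,0,0],"turn":0},
  ],
)

```text
time: 29.02
ee_pos: [0.4875, -0.1548, 0.233]
tcp_rot: [180.0, 0.2, -106.4]
wrist_force: [0.4, 0.1, -1.5]
opening: 0.0195
```

Request:
move_arm(
  commands=[
    {"claw":-1,"travel":[0,0,0.03],"turn":0},
    {"claw":-1,"travel":[0,0,0],"turn":0},
  ],
)

```text
time: 29.18
ee_pos: [0.4875, -0.1548, 0.2327]
tcp_rot: [180.0, 0.2, -106.4]
wrist_force: [-0.6, 0.6, -1.0]
opening: 0.0191
```

Request:
move_arm(
  commands=[
    {"claw":-1,"travel":[0,0,0.03],"turn":0},
    {"claw":-1,"travel":[0,0,0],"turn":0},
  ],
)

```text
time: 29.35
ee_pos: [0.4875, -0.1548, 0.2324]
tcp_rot: [180.0, 0.2, -106.4]
wrist_force: [-0.4, -0.3, -1.1]
opening: 0.0194
```

Request:
move_arm(
  commands=[
    {"claw":-1,"travel":[0,0,0.03],"turn":0},
    {"claw":-1,"travel":[0,0,0],"turn":0},
  ],
)

```text
time: 29.52
ee_pos: [0.4875, -0.1548, 0.2323]
tcp_rot: [180.0, 0.2, -106.4]
wrist_force: [-0.9, 0.2, -0.2]
opening: 0.0193
```

```bash
python3 st.py
```

```text
t 29.5167 q [-17.65  -0.04 -14.2   75.85   0.17 -91.27] p [ 0.4875 -0.1548  0.2323] rot [ 179.99    0.17 -106.38] toolz [ 0.0007  0.0029 -1.    ] F [-0.92  0.19 -0.21] op 0.0193
block-frame mm TCP 4.9 11.08 F bx,by -0.94 -0.08
```

Request:
move_arm(
  commands=[
    {"claw":-1,"travel":[0,0,0.02],"turn":0},
    {"claw":-1,"travel":[0,0,0],"turn":0},
    {"claw":-1,"travel":[0,0,0],"turn":0},
  ],
)

```text
time: 29.77
ee_pos: [0.4875, -0.1548, 0.2323]
tcp_rot: [-180.0, 0.2, -106.4]
wrist_force: [-1.5, 0.3, 4.3]
opening: 0.0191
```

Request:
move_arm(
  commands=[
    {"claw":-1,"travel":[0,0,0.02],"turn":0},
    {"claw":-1,"travel":[0,0,0],"turn":0},
    {"claw":-1,"travel":[0,0,0],"turn":0},
  ],
)

```text
time: 30.02
ee_pos: [0.4876, -0.1547, 0.2323]
tcp_rot: [-180.0, 0.2, -106.4]
wrist_force: [-2.9, 0.9, 5.8]
opening: 0.0197
```

```bash
python3 st.py
```

```text
t 30.0167 q [-17.65  -0.06 -14.21  75.83   0.17 -91.27] p [ 0.4876 -0.1547  0.2323] rot [-179.98    0.17 -106.38] toolz [ 0.0011  0.0028 -1.    ] F [-2.85  0.95  5.83] op 0.0197
block-frame mm TCP 4.91 11.1 F bx,by -3.01 0.1
```

The pin is seated: about +6 N upward at exactly the predicted height (TCP z 0.2323). Releasing.

Request:
move_arm(
  commands=[
    {"claw":-0.4,"travel":[0,0,0],"turn":0},
    {"claw":-0.3,"travel":[0,0,0],"turn":0},
    {"claw":0,"travel":[0,0,0],"turn":0},
    {"claw":0.2,"travel":[0,0,0],"turn":0},
    {"claw":0.2,"travel":[0,0,0],"turn":0},
  ],
  squeeze=20,
)

```text
time: 30.43
ee_pos: [0.4875, -0.1548, 0.2316]
tcp_rot: [180.0, 0.2, -106.4]
wrist_force: [-0.3, 0.1, -0.1]
opening: 0.0512
```

Request:
move_arm(
  commands=[
    {"claw":0.2,"travel":[0,0,0],"turn":0},
    {"claw":0.2,"travel":[0,0,0],"turn":0},
  ],
)

```text
time: 30.6
ee_pos: [0.4875, -0.1548, 0.2317]
tcp_rot: [180.0, 0.2, -106.4]
wrist_force: [-0.9, 0.2, 0.4]
opening: 0.0515
```

```bash
python3 st.py; python3 snap.py w8
```

```text
t 30.6 q [-17.65  -0.02 -14.24  75.8    0.17 -91.27] p [ 0.4875 -0.1548  0.2317] rot [ 179.98    0.17 -106.37] toolz [ 0.0005  0.0029 -1.    ] F [-0.9   0.18  0.42] op 0.0515
block-frame mm TCP 4.9 11.08 F bx,by -0.92 -0.08
```

View pics/w8.png

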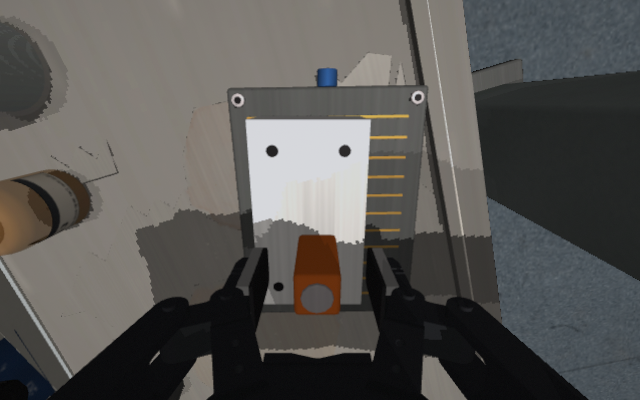

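The jaws are clear on both sides, the pin is at about (317,275) and the force is near zero. Going straight up.

Request:
move_arm(
  commands=[
    {"claw":0.2,"travel":[0,0,-1],"turn":0},
    {"claw":0.2,"travel":[0,0,-2],"turn":0},
    {"claw":0.2,"travel":[0,0,-3],"turn":0},
    {"claw":0.2,"travel":[0,0,-3],"turn":0},
    {"claw":0.2,"travel":[0,0,-2],"turn":0},
  ],
)

```text
time: 31.07
ee_pos: [0.4874, -0.1551, 0.3455]
tcp_rot: [-179.9, 0.2, -106.4]
wrist_force: [-0.0, -0.4, 0.5]
opening: 0.0513
```

Request:
move_arm(
  commands=[
    {"claw":0.2,"travel":[0,0,0],"turn":0},
    {"claw":0.2,"travel":[0,0,0],"turn":0},
    {"claw":0.2,"travel":[0,0,0],"turn":0},
  ],
)

```text
time: 31.32
ee_pos: [0.4874, -0.1551, 0.3415]
tcp_rot: [180.0, 0.2, -106.4]
wrist_force: [0.5, 1.0, 0.5]
opening: 0.0514
```

```bash
python3 st.py; python3 snap.py w9; python3 - <<'E'
from h import *
a=viewer.camera("side"); crop(a,240,190,130,100,6,"pics/s3.png")
a=viewer.camera("scene"); crop(a,325,130,120,85,6,"pics/s4.png")
E
```

```text
t 31.3167 q [-17.69  -1.11  -3.17  87.98   0.17 -91.31] p [ 0.4874 -0.1551  0.3415] rot [ 179.96    0.17 -106.38] toolz [ 0.0002  0.003  -1.    ] F [0.48 0.99 0.51] op 0.0514
block-frame mm TCP 4.83 10.74 F bx,by 0.18 1.08
```

View pics/w9.png

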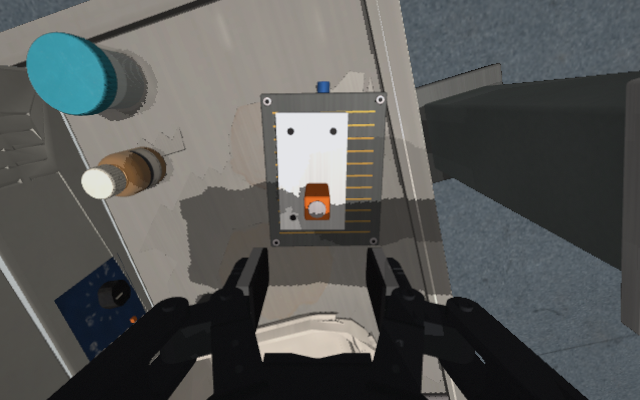

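View pics/s3.png

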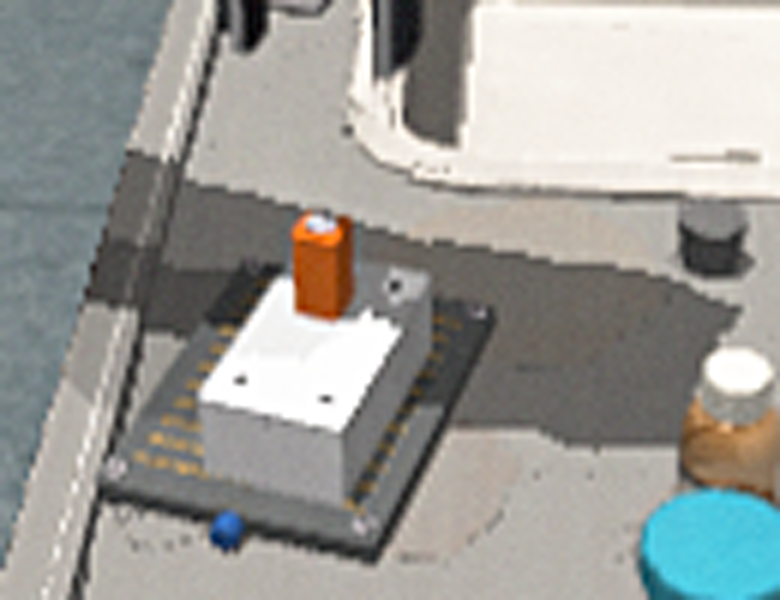

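View pics/s4.png

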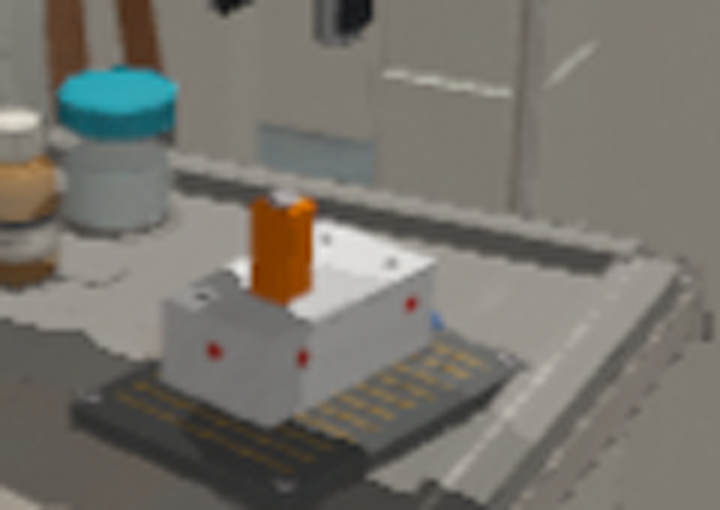

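All views show the pin upright with its handle flush on the block top, the gripper clear, and the jar, bottle and stopper where they were. Handing in.

```bash
python3 - <<'E'
from workcell import bot
print(bot.job_done())
E
```

```text
the job is handed in; nothing more can be done
None
```

I took the orange pin from its stand and touched the left, right and end dots in that order. I then lowered it into the bore until the handle sat on the block, let go and handed the job in at about 31 s. The system gives no verdict, so success is judged from my own checks below.

- **Touches:** Each dot was held steadily at about 4 to 6 N for roughly 0.8 to 1 s.
- **Bore:** The bore position worked out from the touches agreed with the camera to within about 0.5 mm once the roughly 1 mm pin offset in the grip is allowed for. The pin went in without any noticeable side force. It seated with about 6 N upward at the expected height, within about 0.1 mm.
- **After release:** The pictures show the pin upright with its handle flush on the block and the gripper clear. The jar, bottle and stopper look unmoved, and the wrist force was back to noise level (about 1 N).

**What went wrong:** On the first move towards the stand the wrist joint hit its 180° limit, which tilted the tool by 7.6°. I worked it back to about 0.2° before gripping the pin; this cost about 5.5 s and touched nothing.

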